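Weigh down the second cheese

TASK

Two fresh cheeses stand on the pantry shelf: one is already being pressed under the red-lidded glass jar, so leave that one as it is and get the other one under weight. First move the mate cup off it and stand it upright in the middle of the cork mat, gripping the thin ceramic only lightly; then lay the pine press board flat and centred on that cheese, and pile all the granite offcuts on the board one on top of another, each centred over the middle of the board, turned and ordered so that the pile stands steady by itself and none of them leans more than a wedge's own slight slope. Leave the other things on the shelf where they are.

Things in the scene. Friction and masses are not known exactly. Their poses are not given: they have to be found in the camera images.
- cheese_a: Round cheese, flat cream top 128 mm across at 50 mm above the shelf, in a steel mould (136 mm across, 42 mm high) on a pine drain board 150 x 160 x 12 mm, all fixed. One of two alike; either the jar or the mate cup stands on it. Origin: centre of its underside at shelf height; the top's centre is 50 mm above it.
- cheese_b: The other cheese, the same in every size.
- jar: Closed glass jar with a red lid, 76 mm across, 125 mm high, standing on the cheese that is already being pressed. Origin: centre of its underside. Leave it alone.
- mate_cup: Open white ceramic mate cup, 62 mm across the rim, 80 mm high, about 0.16 kg, tapering a little to the foot; stands upright on the cheese that still needs weight. Origin: centre of its underside, z to the mouth. Thin: a grip of 20 to 30 N on each finger is plenty and safe, over 60 N would be rough.
- cork_mat: Round cork mat, 120 mm across, 6 mm thick, fixed to the shelf. Origin: centre of its underside.
- press_board: Plain pine board, 130 (x) x 62 (y) x 18 mm (z), 0.09 kg, lying on the shelf. Origin: centre of its underside.
- nosed: Dark grey granite offcut. Origin: centre of its underside as it lies at the start; z up, x along its length, y across (the side faces to grip). Flat slab 30 mm thick, level top. Main part 80 mm long and 60 mm wide (x -58 to 22 mm), then a narrower nose 40 mm wide up to x 59 mm. About 0.46 kg. May be absent.
- skewed: Dark grey granite offcut. Origin: centre of its underside as it lies at the start; z up, x along its length, y across (the side faces to grip). Flat slab 26 mm thick, level top, S-shaped in plan: middle 74 mm long and 58 mm wide, with a 36 mm wide tab at each end, the +x one offset to +y, the -x one to -y; 120 mm long in all. About 0.38 kg. May be absent.
- wedge_long: Dark grey granite offcut. Origin: centre of its underside as it lies at the start; z up, x along its length, y across (the side faces to grip). Wedge 120 mm long, 58 mm wide; flat underside, top rising at 0.10 rad from 22 mm at the -x end to 34 mm at the +x end (28 mm at the middle). About 0.5 kg. May be absent.
- wedge_short: Dark grey granite offcut. Origin: centre of its underside as it lies at the start; z up, x along its length, y across (the side faces to grip). Wedge 100 mm long, 56 mm wide; flat underside, top rising at 0.10 rad from 24 mm at the -x end to 34 mm at the +x end (29 mm at the middle). About 0.44 kg. May be absent.
- bullnose: Dark grey granite offcut. Origin: centre of its underside as it lies at the start; z up, x along its length, y across (the side faces to grip). Edging piece 104 mm long, 56 mm wide, flat underside, upright sides to 28 mm, then a half-round back along x, 55 mm high in all; nothing will rest steadily on its back. About 0.55 kg. May be absent.
- straw: Steel mate straw, 205 mm long, 8 mm thick, lying behind the cheeses. Bystander.
- scoop: Blue plastic scoop, about 165 mm long and 35 mm high. Bystander.
- spice_tin: Aluminium tin, 54 mm across, 60 mm high, standing between the cheeses. Bystander.
- small_jar: Amber glass jar, 60 mm across, 90 mm high. Bystander.
- tea_box: Cardboard box, 70 x 120 x 75 mm high. Bystander.
- bowl: Terracotta bowl, 120 mm across, 50 mm high. Bystander.
Mind the look-alikes: they are no part of the job. What is shaped like the mate_cup but green is not meant.

How it is judged:
By the outcome, as a careful person would: the job done as asked, in the order asked, and still so for the second after the job is handed in, with the robot touching nothing.
Of nosed, skewed, wedge_long, wedge_short, bullnose only 3 to 5 are there at a start; the rules pass over those that are not, and their reading is None.
At some moment in a run one of mate_cup may be knocked a few centimetres aside while the robot is not near it.
Once in a run the grip may slacken for a moment while it holds something.
It also fails if it takes over 210 s, if anything falls off the work surface, if the arm or the gripper's body presses on something with over 40 N, if the wrist force passes 120 N, or if a joint passes its speed limit or range.

ROBOT

A 6-joint arm with a two-finger parallel gripper is mounted at the origin on the work surface. World frame = base frame: x ahead of the robot, y to its left, z up, the work surface at z = 0. Lengths are in m, angles in rad, forces in N, time in s.
With the tool pointing down it reaches from about 0.225 to 0.725 m from the base axis. Payload 3.1 kg.
Tool frame: the origin (TCP) lies at the very end of the fingers, on their centre line; the grasp point (between the pads) lies 19 mm behind it; z points along the fingers, y is the direction in which the jaws open and shut (so a half turn about z gives the same grasp; the last joint's range is limited). The gripper opens to 85 mm and grips with 20 to 120 N. Pads are 22 mm wide; open, the fingers measure 114 mm over their backs; the gripper's body (76 mm by 85 mm) begins 54 mm behind the grasp point. The pads swing forward as they close: fully open they stand 13 mm farther back than shut.
Start: joints at [1.005, 0.048, 0.099, 1.622, 0, 1.443], TCP at [0.223, 0.475, 0.231] pointing down, gripper open.
Joint ranges: [-2.91, 2.91], [-0.99, 1.94], [-1.21, 1.42], [-2.12, 2.29], [-1.49, 1.47], [-3.14, 3.14]. Speed limits (rad/s): [2.79, 2.79, 3.14, 3.14, 3.14, 3.14].

INTERFACE

Orientations are given as a unit quaternion [w, x, y, z].
In Python, from workcell import read_state, cams, arm gives the robot as it stands.
- The arm moves only by the tool send_rows, never from a script. Its argument "rows" is a list of rows, each a list of 7 numbers: the shift along the tool's x, y, z in mm, then the turn, a rotation vector about the tool's x, y, z in degrees, then the finger opening in mm, from 0 to 85.4. A call has exactly 8 rows; each row is the pose to reach, as a shift and turn from the pose commanded when the call began, along the tool's axes at that moment; what a row does not reach only later rows make up. A row lasts 1/12 s, in which the tool goes at most 41.7 mm and 7.16 degrees, less where a joint would pass 70% of its speed; a pose out of reach is approached as far as the arm can. A call with a gripper value outside its range is refused whole. The fingers move at their own pace and stop on an object; the grip force is fixed at half the most. Time passes only in rows, so rows that repeat a pose let the fingers close, or fill a call up. It gives the time, the measured TCP pose, the force and the opening at its end, in the units of the state.
- read_state(): the state, without advancing time (a new reading comes with each control period).
- cams.read_camera(name): name is "scene" or "top"; returns the picture (400x640x3 uint8, red, green, blue); there is no depth.
- cams.camera_model(name): a dict with "mtx" (3x3 intrinsics, pixels), "R" (3x3) and "t" (3): a world point X has camera coordinates R X + t. Camera axes: x right, y down, z forward; pixel columns grow to the right and rows downward; lengths in m; the calibration is good to about 2 mm. A picture is of the moment at which its call begins. camera_model takes no time and is no camera call.
- arm.hand_in(): hands the job in, once; it reports no verdict.
The state is a dict: "time": time; "qpos": joint angles; "joint_vel": joint speeds; "joint_efforts": joint torques, N m; "eef_pos": TCP position; "ee_rot": TCP orientation; "wrist_force": force on the tool from outside, world axes, zero at the start; "ft_torque": the same for the moment, N m; "grip_width": finger opening in m.
Only numpy, scipy, OpenCV 4.12 (cv2) and the standard library are available. Lean on these libraries where they do the work, as an engineer would, in place of code of your own. Each camera call takes 0.05 s, during which the arm holds its last target. There are 200 camera calls.

## Working session

There is one attempt and no reset: what is moved stays moved. The work goes in short steps, Python scripts to look and compute and a tool call to move; the robot and the scene stay as the last step left them, time stands still between calls to the robot, and variables do not carry over. Pictures are saved under pics/ and viewed, about 12 in all and at most 16, crops included, and the job is handed in when it is done.

Besides the shell and the picture viewer there is one more tool, called after "Call:" in YAML: its name, and indented under it one key for each argument. send_rows: Moves the arm, as the interface text tells. Its arguments: {"type":"object","properties":{"rows":{"type":"array","items":{"type":"array","items":{"type":"number"}}}},"required":["rows"]}

```bash
ls; mkdir -p pics; python3 - <<'E'
from workcell import read_state, cams, arm
import cv2
print(read_state())
for n in("scene","top"):
    im=cams.read_camera(n); cv2.imwrite(f"pics/{n}0.png",im[:,:,::-1]); m=cams.camera_model(n); print(n,m)
E
```

```text
pics
{'time': 0.0, 'qpos': array([1.00520301e+00, 4.87316038e-02, 9.75909029e-02, 1.62199075e+00,
       4.84482849e-06, 1.44294750e+00]), 'joint_vel': array([-0.00022036, -0.00093471,  0.00113648,  0.00048902,  0.00066112,
        0.00070613]), 'joint_efforts': array([-7.00711662e-04, -3.38780844e+01,  3.20015681e+01,  2.03345827e-02,
       -1.18459320e-04, -3.49999675e-05]), 'eef_pos': array([0.22225093, 0.47496455, 0.23012364]), 'ee_rot': array([-3.99034032e-04,  2.17128764e-01,  9.76142273e-01, -1.09725876e-03]), 'wrist_force': array([ 0.32122888, -0.06480134, -0.59312274]), 'ft_torque': array([-0.03448385, -0.01231649,  0.02600558]), 'grip_width': 0.08523333473813056}
scene {'mtx': array([[462.0807021 ,   0.        , 317.263899  ],
       [  0.        , 462.0807021 , 201.25176626],
       [  0.        ,   0.        ,   1.        ]]), 'R': array([[ 0.06072013,  0.99797725,  0.01882722],
       [ 0.75062593, -0.03322138, -0.6598917 ],
       [-0.65793144,  0.05420091, -0.75112481]]), 't': array([ 0.02630573, -0.37954441,  1.60674562])}
top {'mtx': array([[439.32734236,   0.        , 313.90811697],
       [  0.        , 439.32734236, 200.89720119],
       [  0.        ,   0.        ,   1.        ]]), 'R': array([[-0.00896867, -0.99995354,  0.00353372],
       [-0.99006725,  0.00838404, -0.14034436],
       [ 0.14030821, -0.00475732, -0.99009645]]), 't': array([-0.04720612,  0.56040143,  1.26478111])}
```

View pics/scene0.png

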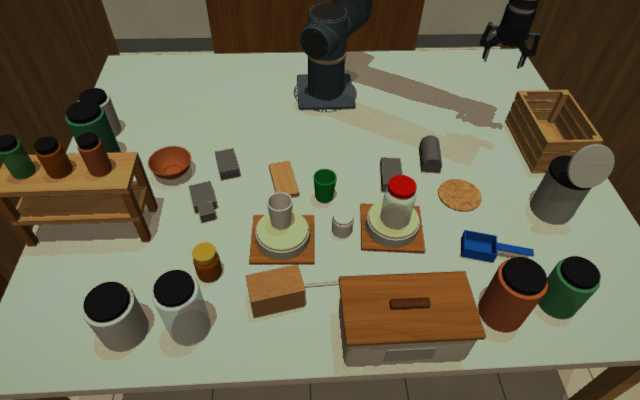

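View pics/top0.png

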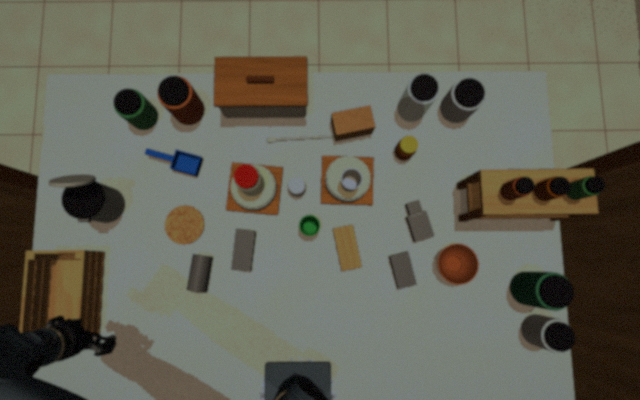

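The scene picture shows the white mate cup at (280,210) on the left cheese and the jar at (400,200) on the right cheese. The green look-alike cup at (325,186) is not the one meant. In the top picture the offcuts are at (200,273) bullnose, (243,250), (418,222) nosed and (402,269); the board is at (347,247) and the cork mat at (185,225). I'll enlarge these to confirm.

```bash
cat > h.py <<'E'
from workcell import read_state, cams, arm
import cv2, numpy as np
from scipy.spatial.transform import Rotation as Ro
def ray(n,uv):
    m=cams.camera_model(n); R=np.array(m["R"]);t=np.array(m["t"])
    d=R.T@np.linalg.inv(m["mtx"])@np.array([uv[0],uv[1],1.]); return -R.T@t,d
def plane(n,uv,z):
    c,d=ray(n,uv); return c+d*(z-c[2])/d[2]
def proj(n,X):
    m=cams.camera_model(n); p=m["mtx"]@(m["R"]@np.array(X)+m["t"]); return p[:2]/p[2]
def crop(im,u,v,w,h,s): return cv2.resize(im[max(v,0):v+h,max(u,0):u+w],(w*s,h*s),interpolation=cv2.INTER_CUBIC)
E
python3 - <<'E'
from h import *
t=cv2.imread("pics/top0.png"); s=cv2.imread("pics/scene0.png")
t2=np.hstack([crop(t,180,220,80,75,5),crop(t,370,190,80,75,5)])
s2=np.hstack([crop(s,370,125,80,75,5),crop(s,180,140,80,75,5)])
cv2.imwrite("pics/c1.png",cv2.convertScaleAbs(np.vstack([t2[:300],s2[:300]]) if 0 else cv2.resize(np.vstack([t2,s2]),(640,600)),alpha=1.6))
for a in [(t,"t"),(s,"s")]:
    hsv=cv2.cvtColor(a[0],cv2.COLOR_BGR2HSV)
    pts={"t":[(243,250),(402,269),(418,228),(200,265),(347,247),(185,225),(400,320)],"s":[(391,165),(228,165)]}[a[1]]
    print([(p,hsv[p[1],p[0]].tolist()) for p in pts])
E
```

```text
[((243, 250), [23, 30, 77]), ((402, 269), [14, 37, 76]), ((418, 228), [21, 41, 81]), ((200, 265), [27, 34, 74]), ((347, 247), [21, 136, 124]), ((185, 225), [17, 149, 123]), ((400, 320), [55, 22, 130])]
[((391, 165), [24, 42, 86]), ((228, 165), [22, 44, 86])]
```

View pics/c1.png

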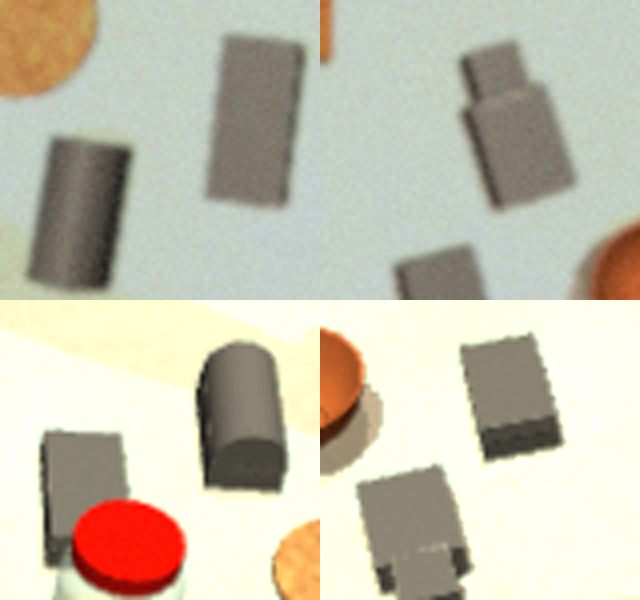

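The crops show, clockwise from top left: bullnose and a wedge (top view), nosed and the start of a second wedge (top), then both pairs again in the scene view. Skewed is absent. Next I measure poses.

```bash
cat >> h.py <<'E'
def blobs(n,mask,z,amin=150):
    out=[]
    for c in cv2.findContours(mask.astype(np.uint8)*255,cv2.RETR_EXTERNAL,cv2.CHAIN_APPROX_NONE)[0]:
        if cv2.contourArea(c)<amin: continue
        P=np.array([plane(n,p,z)[:2] for p in c[:,0]])
        (x,y),(w,h),a=cv2.minAreaRect((P*1000).astype(np.float32))
        w+=2.5;h+=2.5
        if w<h: w,h,a=h,w,a-90
        out.append((c[:,0].mean(0).round(),round(x,1),round(y,1),round(w,1),round(h,1),round(a%180,1)))
    return out
E
python3 - <<'E'
from h import *
t=cv2.imread("pics/top0.png"); s=cv2.imread("pics/scene0.png")
for n in("top","scene"): m=cams.camera_model(n); print(n,"at",(-np.array(m["R"]).T@m["t"]).round(3))
def hsv(im): h=cv2.cvtColor(cv2.GaussianBlur(im,(3,3),0),cv2.COLOR_BGR2HSV).astype(int); return h[...,0],h[...,1],h[...,2]
H,S,V=hsv(t)
roi=np.zeros(V.shape,bool); roi[195:300,185:440]=1
dark=(V<108)&(S<90)&roi
for z in(.014,.027): print("dark",z,*blobs("top",dark,z),sep="\n ")
wood=(S>90)&(H<30)&(V>60)
for z in(.009,.003): print("wood",z,*[b for b in blobs("top",wood,z) if 130<b[0][1]<260],sep="\n ")
cream=(S<90)&(V>120)&(H>15)
r=np.zeros(V.shape,bool); r[150:215,315:380]=1
Image=np.hstack([crop(t,312,145,75,75,5),crop(t,222,150,75,75,5)])
H,S,V=hsv(s)
roi=np.zeros(V.shape,bool); roi[125:225,180:450]=1
print("scene dark",*blobs("scene",(V<115)&(S<70)&roi,.014),sep="\n ")
Im2=np.hstack([crop(s,245,175,75,75,5),crop(s,210,140,75,45,5) if 0 else crop(s,195,140,75,75,5)])
cv2.imwrite("pics/c2.png",cv2.resize(cv2.convertScaleAbs(np.vstack([Image,Im2]),alpha=1.3),(600,600)))
E
```

```text
top at [ 0.377 -0.046  1.331]
scene at [ 1.34  -0.126  0.956]
dark
 0.014
 (array([200., 273.]), 349.9, 287.9, 117.2, 69.3, 172.2)
 (array([402., 270.]), 355.1, -311.0, 107.0, 69.1, 14.3)
 (array([243., 250.]), 418.4, 159.3, 128.1, 67.9, 173.4)
 (array([417., 222.]), 501.3, -362.2, 123.8, 74.7, 16.4)
dark
 0.027
 (array([200., 273.]), 350.2, 284.6, 116.1, 68.6, 172.2)
 (array([402., 270.]), 355.4, -308.4, 105.9, 68.4, 14.3)
 (array([243., 250.]), 418.0, 157.2, 126.9, 67.3, 173.4)
 (array([417., 222.]), 500.1, -359.1, 122.6, 74.0, 16.4)Traceback (most recent call last):
  File "<stdin>", line 10, in <module>
  File "h.py", line 16, in blobs
    P=np.array([plane(n,p,z)[:2] for p in c[:,0]])
                ~~~~~^^^^^^^
  File "h.py", line 8, in plane
    c,d=ray(n,uv); return c+d*(z-c[2])/d[2]
        ~~~^^^^^^
  File "h.py", line 5, in ray
    m=cams.camera_model(n); R=np.array(m["R"]);t=np.array(m["t"])
ValueError: time passes only in moves, steps and waits
```

```bash
sed -i 's/m=cams.camera_model(n)/m=M(n)/' h.py; sed -i '3a import functools\nM=functools.cache(lambda n: cams.camera_model(n))' h.py
python3 - <<'E'
from h import *
t=cv2.imread("pics/top0.png"); s=cv2.imread("pics/scene0.png")
def hsv(im): h=cv2.cvtColor(cv2.GaussianBlur(im,(3,3),0),cv2.COLOR_BGR2HSV).astype(int); return h[...,0],h[...,1],h[...,2]
H,S,V=hsv(t)
wood=(S>90)&(H<30)&(V>60)
for z in(.009,.003): print("wood",z,*[b for b in blobs("top",wood,z) if 130<b[0][1]<260],sep="\n ")
Image=np.hstack([crop(t,312,145,75,75,5),crop(t,222,150,75,75,5)])
H,S,V=hsv(s)
roi=np.zeros(V.shape,bool); roi[125:225,180:450]=1
print("scene dark",*blobs("scene",(V<115)&(S<70)&roi,.014),sep="\n ")
Im2=np.hstack([crop(s,245,175,75,75,5),crop(s,195,140,75,75,5)])
cv2.imwrite("pics/c2.png",cv2.resize(cv2.convertScaleAbs(np.vstack([Image,Im2]),alpha=1.3),(600,600)))
E
```

```text
wood
 0.009
 (array([347., 248.]), 423.0, -149.1, 129.7, 61.4, 10.9)
 (array([184., 224.]), 496.1, 339.7, 117.2, 114.3, 89.5)
 (array([534., 193.]), 579.1, -716.5, 403.1, 163.6, 91.5)
 (array([259., 196.]), 604.7, 128.8, 160.3, 150.8, 83.7)
 (array([243., 175.]), 642.7, 159.7, 91.6, 82.1, 84.0)
 (array([347., 183.]), 628.5, -152.5, 158.7, 151.0, 88.4)
 (array([408., 145.]), 736.8, -346.9, 59.2, 57.2, 134.3)
wood
 0.003
 (array([347., 248.]), 423.2, -149.6, 130.3, 61.7, 10.9)
 (array([184., 224.]), 496.7, 341.5, 117.7, 114.8, 89.5)
 (array([534., 193.]), 580.0, -719.5, 404.9, 164.3, 91.5)
 (array([259., 196.]), 605.7, 129.5, 161.0, 151.5, 83.7)
 (array([243., 175.]), 643.9, 160.6, 92.0, 82.5, 84.0)
 (array([347., 183.]), 629.6, -153.0, 159.4, 151.7, 88.4)
 (array([408., 145.]), 738.5, -348.2, 59.5, 57.5, 134.3)
scene dark
 (array([280., 216.]), 560.1, -158.7, 63.7, 61.4, 0.5)
 (array([396., 213.]), 569.1, 149.2, 77.4, 71.7, 87.4)
 (array([204., 201.]), 502.9, -363.5, 144.4, 64.6, 16.8)
 (array([388., 173.]), 422.6, 158.6, 143.1, 63.1, 171.4)
 (array([227., 164.]), 358.7, -310.7, 124.9, 60.1, 13.2)
 (array([430., 155.]), 338.8, 290.8, 166.3, 66.6, 170.8)
```

View pics/c2.png

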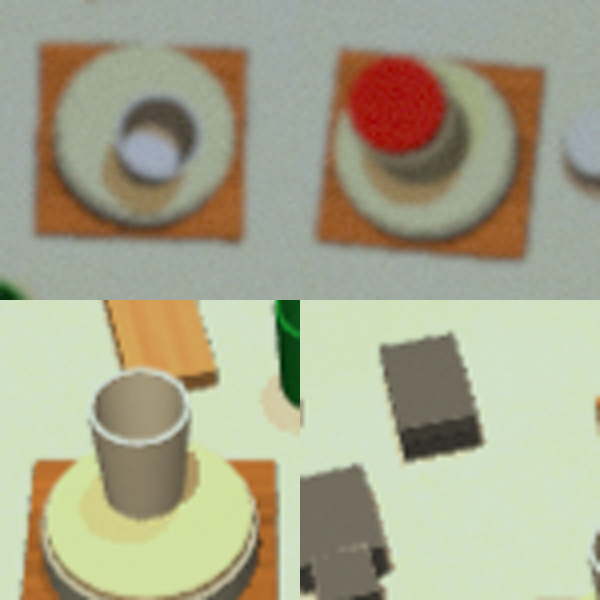

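The crop shows the empty-looking white cup standing off-centre on the left-hand cheese (rim centre about scene (280,202), top (351.5,178.7)). The red-lidded jar stands on the other cheese. Board, nosed and the short wedge (scene (227,164)) are all clear. Next: the slope direction of the wedges and the cup position.

```bash
cat >> h.py <<'E'
def tri(uv1,uv2):
    c1,d1=ray("top",uv1);c2,d2=ray("scene",uv2)
    A=np.c_[d1,-d2];k=np.linalg.lstsq(A,c2-c1,rcond=None)[0]
    p,q=c1+k[0]*d1,c2+k[1]*d2; return (p+q)/2,np.linalg.norm(p-q)
def corners(x,y,yaw,L,W,hm,hp):
    c,s=np.cos(yaw),np.sin(yaw);out=[]
    for a,h in((-1,hm),(1,hp)):
        for b in(-1,1):
            for z in(0,h): out.append((x+c*a*L/2-s*b*W/2,y+s*a*L/2+c*b*W/2,z))
    return out
def go(x,y,z,yaw=None):
    """shift (tool mm) and turn (deg) to a downward pose at mm; yaw = world angle of tool y (jaw axis), mod 180"""
    st=read_state(); q=st["ee_rot"]; R=Ro.from_quat([q[1],q[2],q[3],q[0]]).as_matrix()
    p=st["eef_pos"]*1000
    yn=np.degrees(np.arctan2(R[1,1],R[0,1]))
    print("now",p.round(1),"yaw_y",yn.round(1),"q6",st["qpos"][5].round(2),"grip",st["grip_width"].round(4),"F",st["wrist_force"].round(1),"t",st["time"])
    print(" shift",(R.T@(np.array([x,y,z])-p)).round(1), " turnz", None if yaw is None else (-((yaw-yn+90)%180-90)).round(1), "tilt",(R[:,2]).round(3))
E
python3 - <<'E'
from h import *
print("cup rim", tri((351.5,178.7),(280.2,202)), plane("scene",(280.2,202),.13),plane("top",(351.5,178.7),.13))
for nm,(x,y,yaw,L,W) in dict(short=(.3553,-.3097,np.radians(14.3),.1,.056),long=(.4182,.1583,np.radians(-6.6),.12,.058)).items():
    lo=(.024,.034) if nm=="short" else (.022,.034)
    for h in (lo,lo[::-1]):
        print(nm,h,[proj("scene",c).round(1).tolist() for c in corners(x,y,yaw,L,W,*h)])
s=cv2.imread("pics/scene0.png");cv2.imwrite("pics/c3.png",np.hstack([crop(s,208,142,40,45,9),crop(s,372,148,40,45,9)]))
go(0,0,0,0)
E
```

```text
cup rim (array([ 0.60988063, -0.15594897,  0.12384903]), np.float64(0.0028175054966633694)) [ 0.61545653 -0.15433163  0.13      ] [ 0.60864033 -0.1567936   0.13      ]
short (0.024, 0.034) [[215.9, 157.0], [214.7, 151.0], [234.4, 153.3], [233.5, 147.3], [221.8, 180.1], [220.1, 171.6], [241.1, 176.0], [239.9, 167.6]]
short (0.034, 0.024) [[215.9, 157.0], [214.2, 148.5], [234.4, 153.3], [233.1, 144.8], [221.8, 180.1], [220.6, 174.1], [241.1, 176.0], [240.3, 170.1]]
long (0.022, 0.034) [[378.9, 162.0], [379.7, 156.6], [398.3, 163.0], [399.4, 157.6], [380.3, 191.5], [381.8, 183.2], [400.9, 192.6], [402.8, 184.3]]
long (0.034, 0.022) [[378.9, 162.0], [380.2, 153.6], [398.3, 163.0], [400.1, 154.6], [380.3, 191.5], [381.2, 186.2], [400.9, 192.6], [402.2, 187.2]]Traceback (most recent call last):
  File "<stdin>", line 8, in <module>
  File "h.py", line 39, in go
    print("now",p.round(1),"yaw_y",yn.round(1),"q6",st["qpos"][5].round(2),"grip",st["grip_width"].round(4),"F",st["wrist_force"].round(1),"t",st["time"])
                                                                                  ^^^^^^^^^^^^^^^^^^^^^^
AttributeError: 'float' object has no attribute 'round'
```

View pics/c3.png

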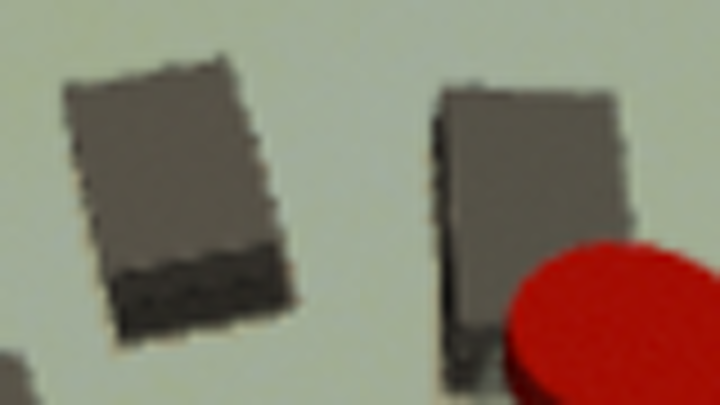

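Both wedges have their high end toward world +x: the top-face lengths in the scene view (21 and 26.6 px) match that reading (20.6 and 26.6), not the reverse (25.6 and 32.6). Now I refine the mat and cheese centres and plan the first move.

```bash
sed -i 's/st\["grip_width"\].round(4)/round(st["grip_width"],4)/' h.py
python3 - <<'E'
from h import *
s=cv2.imread("pics/scene0.png");t=cv2.imread("pics/top0.png")
h=cv2.cvtColor(cv2.GaussianBlur(s,(3,3),0),cv2.COLOR_BGR2HSV)
def show(n,m,z,box):
    r=np.zeros(m.shape,bool); r[box[1]:box[3],box[0]:box[2]]=1
    print(n,z,blobs(n,m&r,z))
show("scene",(h[...,1]>70)&(h[...,0]<30),.005,(430,170,490,220))
show("scene",(h[...,1]>90)&(h[...,0]<22),.009,(245,205,320,270))
h2=cv2.cvtColor(cv2.GaussianBlur(t,(3,3),0),cv2.COLOR_BGR2HSV)
print(h2[165,345],h2[170,370],h2[200,347],h[245,283],h[240,255])
show("top",(h2[...,1]<75),.046,(321,155,375,206))
show("scene",(h[...,1]<105)&(h[...,0]>22),.046,(252,205,314,265))
go(611.5,-155.5,230,90)
E
```

```text
scene 0.005 [(array([459., 195.]), 498.9, 341.6, 125.6, 120.5, 134.7)]
scene 0.009 [(array([283., 247.]), 640.0, -154.3, 171.6, 162.2, 177.4)]
[ 42  33 130] [ 14 141 112] [24 42 84] [ 37  72 173] [ 15 165 105]
top 0.046 [(array([352., 173.]), 621.8, -153.2, 161.5, 153.9, 89.4)]
scene 0.046 [(array([280., 224.]), 633.6, -154.8, 165.1, 160.7, 177.5)]
now [222.3 475.  230.2] yaw_y 64.9 q6 1.44 grip 0.0853 F [ 0.2 -0.2  0.6] t 0.1
 shift [-619.8 -406.1    0.9]  turnz -25.1 tilt [-0.001 -0.002 -1.   ]
```

Call:
send_rows:
  rows:
    - [-30, -20, 0, 0, 0, -4, 85]
    - [-65, -42, 0, 0, 0, -8, 85]
    - [-100, -65, 0, 0, 0, -12, 85]
    - [-135, -88, 0, 0, 0, -16, 85]
    - [-170, -111, 0, 0, 0, -20, 85]
    - [-205, -134, 0, 0, 0, -24, 85]
    - [-245, -160, 0, 0, 0, -25.1, 85]
    - [-280, -183, 0, 0, 0, -25.1, 85]

```text
time: 0.77
eef_pos: [0.3952, 0.1952, 0.2309]
ee_rot: [-0.0, -0.001, 1.0, 0.0]
wrist_force: [0.7, 1.0, -0.4]
grip_width: 0.085
```

```bash
python3 -c "
from h import *
go(611.5,-155.5,230,90)"
```

```text
now [395.2 195.2 230.9] yaw_y 90.1 q6 0.31 grip 0.085 F [ 0.7  1.  -0.4] t 0.7667
 shift [-215.8 -351.     0.9]  turnz 0.1 tilt [-0.  0. -1.]
```

Call:
send_rows:
  rows:
    - [-26, -42, 0, 0, 0, 0, 85]
    - [-50, -82, 0, 0, 0, 0, 85]
    - [-74, -121, 0, 0, 0, 0, 85]
    - [-98, -160, 0, 0, 0, 0, 85]
    - [-122, -198, 0, 0, 0, 0, 85]
    - [-146, -237, 0, 0, 0, 0, 85]
    - [-170, -276, 0, 0, 0, 0, 85]
    - [-190, -309, 0, 0, 0, 0, 85]

```text
time: 1.43
eef_pos: [0.57, -0.0887, 0.2306]
ee_rot: [-0.0, 0.0, 1.0, 0.0]
wrist_force: [-0.1, 0.8, 0.1]
grip_width: 0.0853
```

Call:
send_rows:
  rows:
    - [-12, -20, 0, 0, 0, 0, 85]
    - [-23, -37, 5, 0, 0, 0, 85]
    - [-23, -37, 20, 0, 0, 0, 85]
    - [-23, -37, 35, 0, 0, 0, 85]
    - [-23, -37, 50, 0, 0, 0, 85]
    - [-23, -37, 50, 0, 0, 0, 85]
    - [-23, -37, 50, 0, 0, 0, 85]
    - [-23, -37, 50, 0, 0, 0, 85]

```text
time: 2.1
eef_pos: [0.5926, -0.1237, 0.1817]
ee_rot: [0.0, -0.0, 1.0, -0.0]
wrist_force: [0.1, 0.2, -0.1]
grip_width: 0.0851
```

```bash
python3 -c "
from h import *
go(611.5,-155.5,76,90)
for n in('top','scene'):
    im=cams.read_camera(n)[:,:,::-1]; cv2.imwrite(f'pics/{n}1.png',im)
t=cv2.imread('pics/top1.png');s=cv2.imread('pics/scene1.png')
cv2.imwrite('pics/c4.png',np.hstack([crop(t,310,130,80,100,5),crop(s,240,120,80,100,5)]))"
```

```text
now [ 592.6 -123.7  181.7] yaw_y 90.0 q6 -0.32 grip 0.0851 F [ 0.1  0.2 -0.1] t 2.1
 shift [-18.8 -31.8 105.8]  turnz 0.0 tilt [ 0. -0. -1.]
```

View pics/c4.png

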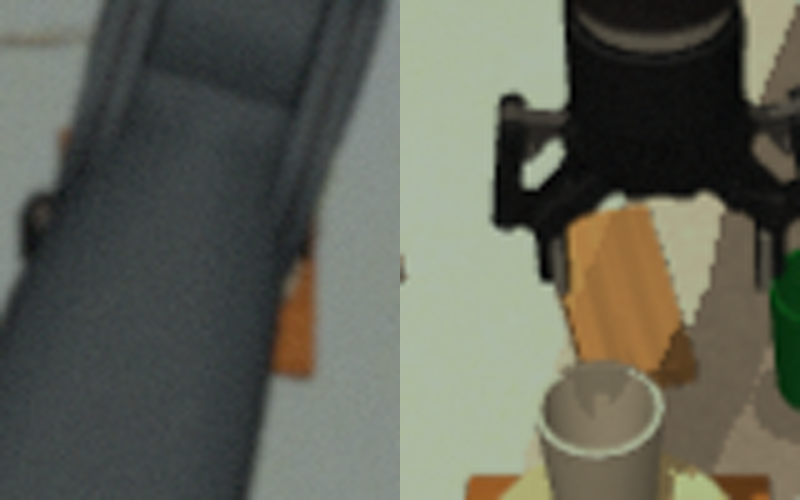

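The scene crop shows the gripper behind and above the cup, and the cup unmoved (rim at about (360+, 200) in the image). I continue to the spot above it and go down.

Call:
send_rows:
  rows:
    - [-10, -16, 0, 0, 0, 0, 85]
    - [-19, -32, 0, 0, 0, 0, 85]
    - [-19, -32, 0, 0, 0, 0, 85]
    - [-19, -32, 15, 0, 0, 0, 85]
    - [-19, -32, 30, 0, 0, 0, 85]
    - [-19, -32, 45, 0, 0, 0, 85]
    - [-19, -32, 60, 0, 0, 0, 85]
    - [-19, -32, 60, 0, 0, 0, 85]

```text
time: 2.87
eef_pos: [0.6098, -0.1547, 0.1184]
ee_rot: [-0.002, -0.0, 1.0, 0.001]
wrist_force: [-0.5, 0.8, -1.2]
grip_width: 0.0847
```

Call:
send_rows:
  rows:
    - [0, 0, 12, 0, 0, 0, 85]
    - [0, 0, 24, 0, 0, 0, 85]
    - [0, 0, 36, 0, 0, 0, 85]
    - [0, 0, 45, 0, 0, 0, 85]
    - [0, 0, 45, 0, 0, 0, 85]
    - [0, 0, 45, 0, 0, 0, 75]
    - [0, 0, 45, 0, 0, 0, 70]
    - [0, 0, 45, 0, 0, 0, 65]

```text
time: 3.53
eef_pos: [0.6122, -0.156, 0.0773]
ee_rot: [0.001, -0.0, 1.0, -0.0]
wrist_force: [-0.9, 0.3, 0.7]
grip_width: 0.0651
```

```bash
python3 -c "
from h import *
go(611.5,-155.5,76,90)
cv2.imwrite('pics/scene2.png',cams.read_camera('scene')[:,:,::-1])
s=cv2.imread('pics/scene2.png')
cv2.imwrite('pics/c5.png',crop(s,235,140,90,110,5))"
```

```text
now [ 612.2 -156.    77.3] yaw_y 90.0 q6 -0.36 grip 0.0651 F [-0.9  0.3  0.7] t 3.5333
 shift [0.7 0.5 1.3]  turnz 0.0 tilt [ 0.002 -0.001 -1.   ]
```

View pics/c5.png

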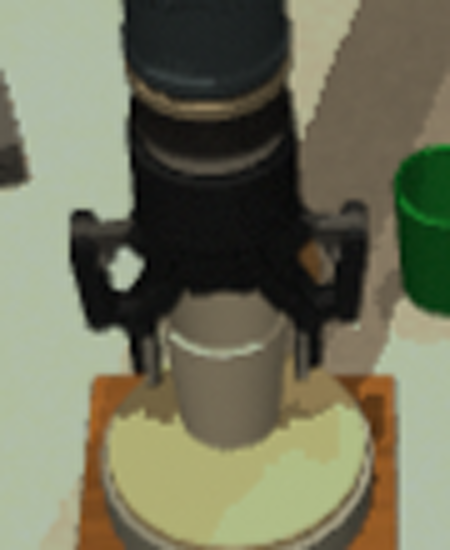

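The cup stands centred between the pads (both gaps look equal, about scene (267..297, 210)). I close slowly to find contact and keep the squeeze light.

Call:
send_rows:
  rows:
    - [0, 0, 0, 0, 0, 0, 63]
    - [0, 0, 0, 0, 0, 0, 62]
    - [0, 0, 0, 0, 0, 0, 61]
    - [0, 0, 0, 0, 0, 0, 60]
    - [0, 0, 0, 0, 0, 0, 59]
    - [0, 0, 0, 0, 0, 0, 58]
    - [0, 0, 0, 0, 0, 0, 57]
    - [0, 0, 0, 0, 0, 0, 57]

```text
time: 4.25
eef_pos: [0.6121, -0.1562, 0.0777]
ee_rot: [0.001, -0.0, 1.0, -0.0]
wrist_force: [-0.6, -1.3, 5.8]
grip_width: 0.0589
```

Call:
send_rows:
  rows:
    - [0, 0, 0, 0, 0, 0, 56.5]
    - [0, 0, 0, 0, 0, 0, 56]
    - [0, 0, 0, 0, 0, 0, 55.5]
    - [0, 0, 0, 0, 0, 0, 55]
    - [0, 0, 0, 0, 0, 0, 55]
    - [0, 0, 0, 0, 0, 0, 55]
    - [0, 0, 0, 0, 0, 0, 55]
    - [0, 0, 0, 0, 0, 0, 55]

```text
time: 4.92
eef_pos: [0.6121, -0.1562, 0.0777]
ee_rot: [0.001, -0.0, 1.0, -0.0]
wrist_force: [-1.7, -1.5, 5.0]
grip_width: 0.0589
```

Call:
send_rows:
  rows:
    - [0, 0, 0, 0, 0, 0, 57]
    - [0, 0, -3, 0, 0, 0, 57]
    - [0, 0, -8, 0, 0, 0, 57]
    - [0, 0, -15, 0, 0, 0, 57]
    - [0, 0, -25, 0, 0, 0, 57]
    - [0, 0, -35, 0, 0, 0, 57]
    - [0, 0, -45, 0, 0, 0, 57]
    - [0, 0, -50, 0, 0, 0, 57]

```text
time: 5.58
eef_pos: [0.6127, -0.1561, 0.1291]
ee_rot: [0.002, -0.0, 1.0, -0.001]
wrist_force: [0.8, 0.2, -0.4]
grip_width: 0.0592
```

```bash
python3 -c "
from h import *
go(497.5,341,250,90)"
```

```text
now [ 612.7 -156.1  129.1] yaw_y 90.0 q6 -0.36 grip 0.0592 F [ 0.8  0.2 -0.4] t 5.5833
 shift [ 114.7  497.  -121.9]  turnz 0.0 tilt [ 0.003 -0.001 -1.   ]
```

```bash
python3 -c "
from h import *
im=cams.read_camera('scene'); h=cv2.cvtColor(np.ascontiguousarray(im),cv2.COLOR_RGB2HSV)
for z in (.052,.06,.075,.09,.1,.11,.12,.14):
    p=proj('scene',(.612+.026,-.156,z)); print(z,p.round(),h[int(p[1]),int(p[0])])
print(read_state()['wrist_force'],read_state()['grip_width'])"
```

```text
0.052 [281. 230.] [ 30  87 175]
0.06 [281. 228.] [ 25  97 131]
0.075 [281. 224.] [ 21 109 112]
0.09 [280. 220.] [ 21 109 112]
0.1 [280. 217.] [ 21 104 103]
0.11 [280. 215.] [ 21  65 114]
0.12 [280. 212.] [ 20  67 115]
0.14 [279. 206.] [ 20  67 115]
[ 0.99955183 -0.35616047 -0.64835335] 0.05929557511750215
```

Call:
send_rows:
  rows:
    - [0, 10, -20, 0, 0, 0, 57]
    - [3, 25, -45, 0, 0, 0, 57]
    - [9, 45, -70, 0, 0, 0, 57]
    - [15, 68, -90, 0, 0, 0, 57]
    - [21, 93, -100, 0, 0, 0, 57]
    - [28, 120, -100, 0, 0, 0, 57]
    - [35, 150, -100, 0, 0, 0, 57]
    - [42, 180, -100, 0, 0, 0, 57]

```text
time: 6.3
eef_pos: [0.5694, 0.0252, 0.2271]
ee_rot: [0.001, 0.0, 1.0, -0.0]
wrist_force: [0.4, -1.5, -2.6]
grip_width: 0.059
```

Call:
send_rows:
  rows:
    - [7, 30, 0, 0, 0, 0, 57]
    - [14, 60, 0, 0, 0, 0, 57]
    - [21, 90, 0, 0, 0, 0, 57]
    - [28, 120, 0, 0, 0, 0, 57]
    - [35, 150, 0, 0, 0, 0, 57]
    - [42, 180, 0, 0, 0, 0, 57]
    - [49, 210, 0, 0, 0, 0, 57]
    - [56, 240, 0, 0, 0, 0, 57]

```text
time: 6.97
eef_pos: [0.513, 0.2657, 0.2266]
ee_rot: [0.0, -0.0, 1.0, 0.0]
wrist_force: [0.8, 0.3, -1.8]
grip_width: 0.0588
```

Call:
send_rows:
  rows:
    - [7, 25, 0, 0, 0, 0, 57]
    - [12, 50, 0, 0, 0, 0, 57]
    - [16, 68, 0, 0, 0, 0, 57]
    - [17, 76, 0, 0, 0, 0, 57]
    - [17, 77, 0, 0, 0, 0, 57]
    - [17, 77, 0, 0, 0, 0, 57]
    - [17, 77, 0, 0, 0, 0, 57]
    - [17, 77, 0, 0, 0, 0, 57]

```text
time: 7.63
eef_pos: [0.497, 0.3399, 0.2264]
ee_rot: [0.0, 0.001, 1.0, -0.0]
wrist_force: [0.0, -0.1, -2.1]
grip_width: 0.0592
```

```bash
python3 -c "
from h import *
go(497.5,341,33,90)
s=np.ascontiguousarray(cams.read_camera('scene')[:,:,::-1]);t=np.ascontiguousarray(cams.read_camera('top')[:,:,::-1])
p=read_state()['eef_pos'];u,v=proj('scene',p).astype(int);print(proj('scene',p-[0,0,.026]))
cv2.imwrite('pics/c6.png',np.hstack([crop(s,u-45,v-60,90,110,5),crop(t,140,150,72,110,5)]))"
```

```text
now [497.  339.9 226.4] yaw_y 89.9 q6 0.49 grip 0.0592 F [ 0.  -0.1 -2.1] t 7.6333
 shift [ -0.5   1.2 193.4]  turnz -0.1 tilt [ 0.    -0.001 -1.   ]
[478.18147664 140.82244886]
```

View pics/c6.png

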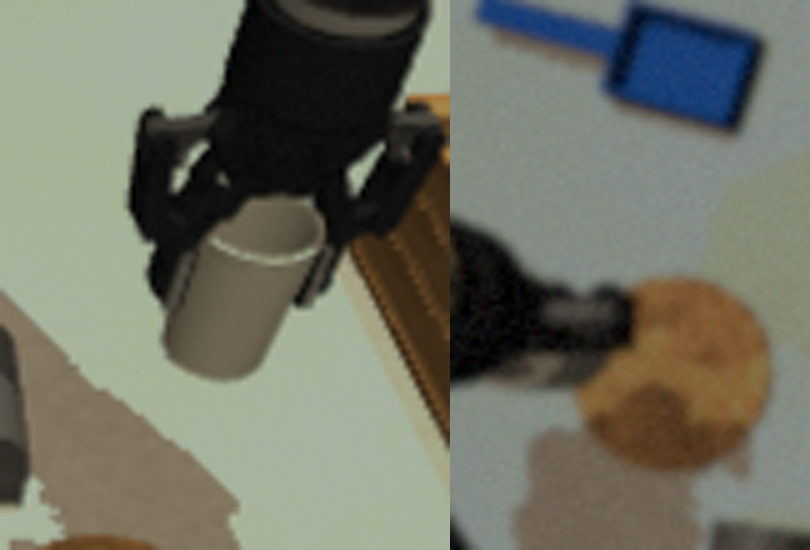

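The cup hangs upright and parallel to the fingers over the mat. Lowering it now.

Call:
send_rows:
  rows:
    - [0, 1, 20, 0, 0, 0, 57]
    - [0, 1, 45, 0, 0, 0, 57]
    - [0, 1, 70, 0, 0, 0, 57]
    - [0, 1, 95, 0, 0, 0, 57]
    - [0, 1, 120, 0, 0, 0, 57]
    - [0, 1, 145, 0, 0, 0, 57]
    - [0, 1, 165, 0, 0, 0, 57]
    - [0, 1, 178, 0, 0, 0, 57]

```text
time: 8.4
eef_pos: [0.4951, 0.3406, 0.0453]
ee_rot: [-0.002, 0.0, 1.0, -0.001]
wrist_force: [-0.2, 0.2, -1.7]
grip_width: 0.059
```

Call:
send_rows:
  rows:
    - [0, 0, 4, 0, 0, 0, 57]
    - [0, 0, 7, 0, 0, 0, 57]
    - [0, 0, 9, 0, 0, 0, 57]
    - [0, 0, 11, 0, 0, 0, 57]
    - [0, 0, 12, 0, 0, 0, 57]
    - [0, 0, 13, 0, 0, 0, 57]
    - [0, 0, 14, 0, 0, 0, 57]
    - [0, 0, 14, 0, 0, 0, 57]

```text
time: 9.07
eef_pos: [0.4967, 0.3423, 0.0346]
ee_rot: [0.0, -0.0, 1.0, 0.0]
wrist_force: [-0.9, -0.1, -2.0]
grip_width: 0.0587
```

Call:
send_rows:
  rows:
    - [0, 0, 0.5, 0, 0, 0, 57]
    - [0, 0, 1, 0, 0, 0, 57]
    - [0, 0, 1.5, 0, 0, 0, 57]
    - [0, 0, 2, 0, 0, 0, 57]
    - [0, 0, 2, 0, 0, 0, 57]
    - [0, 0, 2, 0, 0, 0, 57]
    - [0, 0, 2, 0, 0, 0, 57]
    - [0, 0, 2, 0, 0, 0, 57]

```text
time: 9.73
eef_pos: [0.4968, 0.3423, 0.0337]
ee_rot: [0.001, -0.0, 1.0, 0.0]
wrist_force: [-2.7, -2.3, 6.2]
grip_width: 0.0589
```

Call:
send_rows:
  rows:
    - [0, 0, 0, 0, 0, 0, 58]
    - [0, 0, 0, 0, 0, 0, 60]
    - [0, 0, 0, 0, 0, 0, 64]
    - [0, 0, 0, 0, 0, 0, 70]
    - [0, 0, 0, 0, 0, 0, 76]
    - [0, 0, 0, 0, 0, 0, 82]
    - [0, 0, 0, 0, 0, 0, 85]
    - [0, 0, 0, 0, 0, 0, 85]

```text
time: 10.4
eef_pos: [0.4964, 0.3421, 0.032]
ee_rot: [-0.0, -0.0, 1.0, -0.0]
wrist_force: [0.1, -0.6, 0.9]
grip_width: 0.0849
```

Call:
send_rows:
  rows:
    - [0, 0, -8, 0, 0, 0, 85]
    - [0, 0, -20, 0, 0, 0, 85]
    - [0, 0, -40, 0, 0, 0, 85]
    - [0, 0, -65, 0, 0, 0, 85]
    - [0, 0, -95, 0, 0, 0, 85]
    - [0, 0, -130, 0, 0, 0, 85]
    - [5, -20, -150, 0, 0, 0, 85]
    - [10, -50, -160, 0, 0, 0, 85]

```text
time: 11.07
eef_pos: [0.4885, 0.2945, 0.1985]
ee_rot: [0.004, -0.002, 1.0, 0.002]
wrist_force: [0.7, -0.2, 1.0]
grip_width: 0.0852
```

Call:
send_rows:
  rows:
    - [5, -32, 0, 0, 0, 0, 85]
    - [10, -65, 0, 0, 0, -2, 85]
    - [15, -98, 0, 0, 0, -4, 85]
    - [20, -132, 0, 0, 0, -6, 85]
    - [25, -166, 0, 0, 0, -8, 85]
    - [30, -200, 0, 0, 0, -10, 85]
    - [35, -234, 0, 0, 0, -10.9, 85]
    - [40, -266, 0, 0, 0, -10.9, 85]

```text
time: 11.73
eef_pos: [0.4465, 0.0245, 0.1941]
ee_rot: [0.001, -0.095, 0.995, -0.0]
wrist_force: [0.3, 0.3, -0.1]
grip_width: 0.085
```

```bash
python3 -c "
from h import *
go(423,-149.3,100,100.9)
s=np.ascontiguousarray(cams.read_camera('scene')[:,:,::-1]);t=np.ascontiguousarray(cams.read_camera('top')[:,:,::-1])
cv2.imwrite('pics/c7.png',np.hstack([crop(s,420,150,75,75,5),crop(t,145,180,75,75,5)]))"
```

```text
now [446.5  24.5 194.1] yaw_y 101.0 q6 -0.29 grip 0.085 F [ 0.3  0.3 -0.1] t 11.7333
 shift [  56.3 -166.1   94.2]  turnz 0.1 tilt [ 0.003 -0.    -1.   ]
```

View pics/c7.png

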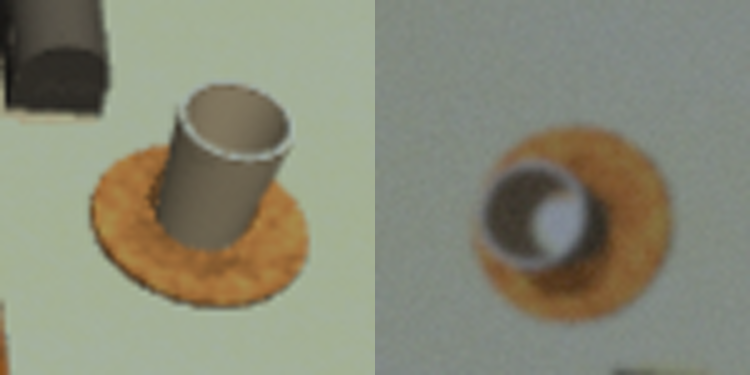

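The cup stands upright near the middle of the mat (scene rim (467,174), top rim (177,222.6)). Next I go to the board and check the numbers along the way.

Call:
send_rows:
  rows:
    - [8, -25, 0, 0, 0, 0, 85]
    - [18, -52, 0, 0, 0, 0, 85]
    - [27, -80, 5, 0, 0, 0, 85]
    - [37, -108, 20, 0, 0, 0, 85]
    - [46, -136, 40, 0, 0, 0, 85]
    - [56, -166, 60, 0, 0, 0, 85]
    - [56, -166, 75, 0, 0, 0, 85]
    - [56, -166, 94, 0, 0, 0, 85]

```text
time: 12.5
eef_pos: [0.424, -0.149, 0.0994]
ee_rot: [0.001, -0.094, 0.996, -0.001]
wrist_force: [0.9, -0.3, 0.0]
grip_width: 0.0851
```

```bash
python3 -c "
from h import *
go(423,-149.3,4,100.9)
print('cup',tri((177,222.6),(467.2,174)),plane('top',(177,222.6),.086),plane('scene',(467.2,174),.086))"
```

```text
now [ 424.  -149.    99.4] yaw_y 100.7 q6 -0.68 grip 0.0851 F [ 0.9 -0.3  0. ] t 12.5
 shift [ 1.3  0.  95.4]  turnz -0.2 tilt [ 0.003 -0.001 -1.   ]
cup (array([0.49550714, 0.34160228, 0.08151199]), np.float64(0.005489145091805918)) [0.49445012 0.33740864 0.086     ] [0.49958902 0.34219218 0.086     ]
```

Call:
send_rows:
  rows:
    - [1, 0, 15, 0, 0, 0, 85]
    - [1, 0, 30, 0, 0, 0, 85]
    - [1, 0, 45, 0, 0, 0, 85]
    - [1, 0, 60, 0, 0, 0, 85]
    - [1, 0, 75, 0, 0, 0, 85]
    - [1, 0, 86, 0, 0, 0, 85]
    - [1, 0, 93, 0, 0, 0, 85]
    - [1, 0, 95, 0, 0, 0, 85]

```text
time: 13.17
eef_pos: [0.4217, -0.1469, 0.0026]
ee_rot: [-0.001, -0.095, 0.995, 0.0]
wrist_force: [-0.7, -0.4, -0.6]
grip_width: 0.0851
```

Call:
send_rows:
  rows:
    - [0, 0, 0, 0, 0, 0, 78]
    - [0, 0, 0, 0, 0, 0, 72]
    - [0, 0, 0, 0, 0, 0, 67]
    - [0, 0, 0, 0, 0, 0, 63]
    - [0, 0, 0, 0, 0, 0, 59]
    - [0, 0, 0, 0, 0, 0, 55]
    - [0, 0, 0, 0, 0, 0, 50]
    - [0, 0, 0, 0, 0, 0, 50]

```text
time: 13.83
eef_pos: [0.4231, -0.1483, 0.0049]
ee_rot: [0.001, -0.095, 0.995, -0.001]
wrist_force: [-1.5, 0.2, 6.3]
grip_width: 0.0597
```

Call:
send_rows:
  rows:
    - [0, 0, 0, 0, 0, 0, 50]
    - [0, 0, -2, 0, 0, 0, 50]
    - [0, 0, -6, 0, 0, 0, 50]
    - [0, 0, -15, 0, 0, 0, 50]
    - [0, 0, -30, 0, 0, 0, 50]
    - [0, 0, -50, 0, 0, 0, 50]
    - [0, 0, -70, 0, 0, 0, 50]
    - [0, 0, -90, 0, 0, 0, 50]

```text
time: 14.5
eef_pos: [0.4217, -0.1474, 0.0944]
ee_rot: [-0.0, -0.095, 0.995, 0.0]
wrist_force: [1.4, -0.0, -0.6]
grip_width: 0.0599
```

```bash
python3 -c "
from h import *
go(629,-153,130,100.9)"
```

```text
now [ 421.7 -147.4   94.4] yaw_y 100.9 q6 -0.68 grip 0.0599 F [ 1.4 -0.  -0.6] t 14.5
 shift [-202.5  -44.8  -35.7]  turnz 0.0 tilt [-0.001  0.    -1.   ]
```

Call:
send_rows:
  rows:
    - [-10, -3, -20, 0, 0, 1, 50]
    - [-35, -8, -36, 0, 0, 3, 50]
    - [-65, -14, -36, 0, 0, 5, 50]
    - [-95, -21, -36, 0, 0, 7, 50]
    - [-125, -28, -36, 0, 0, 9, 50]
    - [-155, -35, -36, 0, 0, 10.9, 50]
    - [-180, -40, -36, 0, 0, 10.9, 50]
    - [-195, -43, -36, 0, 0, 10.9, 50]

```text
time: 15.17
eef_pos: [0.624, -0.1527, 0.1289]
ee_rot: [0.0, -0.0, 1.0, 0.0]
wrist_force: [-0.3, 0.2, -1.2]
grip_width: 0.0602
```

Call:
send_rows:
  rows:
    - [-4, 0, 0, 0, 0, 0, 50]
    - [-7, 0, 5, 0, 0, 0, 50]
    - [-7, 0, 15, 0, 0, 0, 50]
    - [-7, 0, 25, 0, 0, 0, 50]
    - [-7, 0, 35, 0, 0, 0, 50]
    - [-7, 0, 35, 0, 0, 0, 50]
    - [-7, 0, 35, 0, 0, 0, 50]
    - [-7, 0, 35, 0, 0, 0, 50]

```text
time: 15.83
eef_pos: [0.6281, -0.1529, 0.0942]
ee_rot: [-0.0, 0.0, 1.0, 0.0]
wrist_force: [0.8, 0.4, -1.1]
grip_width: 0.0599
```

```bash
python3 -c "
from h import *
go(629,-153,55,90)
s=np.ascontiguousarray(cams.read_camera('scene')[:,:,::-1]);cv2.imwrite('pics/scene3.png',s)
t=np.ascontiguousarray(cams.read_camera('top')[:,:,::-1])
cv2.imwrite('pics/c8.png',np.hstack([crop(s,235,160,90,115,5),crop(t,310,130,70,115,5)]))"
```

```text
now [ 628.1 -152.9   94.2] yaw_y 90.0 q6 -0.34 grip 0.0599 F [ 0.8  0.4 -1.1] t 15.8333
 shift [-0.9 -0.1 39.2]  turnz -0.0 tilt [-0.  0. -1.]
```

View pics/c8.png

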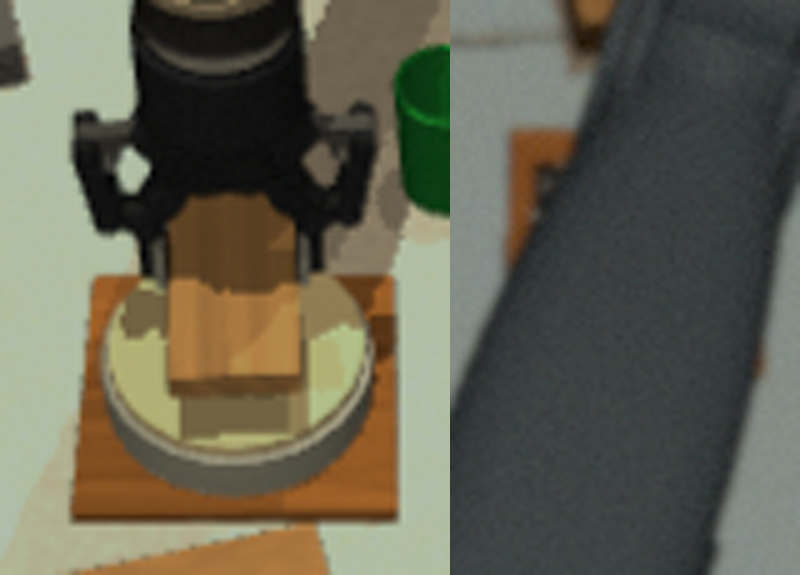

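```bash
python3 -c "
from h import *
print('BL',plane('scene',(253.4,215.4),.012),'BR',plane('scene',(314,215.4),.012),'FL0',plane('scene',(249.4,264.4),0),'FR0',plane('scene',(314.6,264),0))
print('L',plane('scene',(255.6,234),.046),'R',plane('scene',(309.4,234),.046),'front',plane('scene',(282,252.4),.046))
print('board FL,FR,top',plane('scene',(235+169/5,160+382/5),.108),plane('scene',(235+303/5,160+377/5),.108))
"
```

```text
BL [ 0.55578759 -0.22930778  0.012     ] BR [ 0.56301957 -0.06950129  0.012     ] FL0 [ 0.70139168 -0.23569715  0.        ] FR0 [ 7.07940051e-01 -7.59996229e-02 -1.11022302e-16]
L [ 0.64374435 -0.21840805  0.046     ] R [ 0.64989007 -0.08620755  0.046     ] front [ 0.70177563 -0.15420406  0.046     ]
board FL,FR,top [ 0.69949663 -0.18188805  0.108     ] [ 0.69948854 -0.12069948  0.108     ]
```

The board hangs level, centred over the cheese to within about 2 mm (front edge at scene (269–296, 236)). I lower and release it.

Call:
send_rows:
  rows:
    - [-1, 0, 8, 0, 0, 0, 50]
    - [-1, 0, 16, 0, 0, 0, 50]
    - [-1, 0, 24, 0, 0, 0, 50]
    - [-1, 0, 31, 0, 0, 0, 50]
    - [-1, 0, 35, 0, 0, 0, 50]
    - [-1, 0, 37, 0, 0, 0, 50]
    - [-1, 0, 38, 0, 0, 0, 50]
    - [-1, 0, 38, 0, 0, 0, 50]

```text
time: 16.6
eef_pos: [0.6295, -0.1528, 0.056]
ee_rot: [-0.0, -0.0, 1.0, 0.0]
wrist_force: [0.5, -0.9, -1.7]
grip_width: 0.0601
```

Call:
send_rows:
  rows:
    - [0, 0, 0.5, 0, 0, 0, 50]
    - [0, 0, 1, 0, 0, 0, 50]
    - [0, 0, 1.5, 0, 0, 0, 50]
    - [0, 0, 2, 0, 0, 0, 50]
    - [0, 0, 2, 0, 0, 0, 50]
    - [0, 0, 2, 0, 0, 0, 50]
    - [0, 0, 2, 0, 0, 0, 50]
    - [0, 0, 2, 0, 0, 0, 50]

```text
time: 17.27
eef_pos: [0.63, -0.153, 0.055]
ee_rot: [0.0, -0.0, 1.0, -0.0]
wrist_force: [-0.8, -0.4, 4.2]
grip_width: 0.0599
```

Call:
send_rows:
  rows:
    - [0, 0, 0, 0, 0, 0, 61]
    - [0, 0, 0, 0, 0, 0, 64]
    - [0, 0, 0, 0, 0, 0, 68]
    - [0, 0, 0, 0, 0, 0, 74]
    - [0, 0, 0, 0, 0, 0, 80]
    - [0, 0, 0, 0, 0, 0, 84]
    - [0, 0, 0, 0, 0, 0, 85]
    - [0, 0, 0, 0, 0, 0, 85]

```text
time: 17.93
eef_pos: [0.6296, -0.1529, 0.0542]
ee_rot: [-0.0, -0.0, 1.0, 0.0]
wrist_force: [0.3, -0.4, -0.5]
grip_width: 0.0847
```

Call:
send_rows:
  rows:
    - [0, 0, -10, 0, 0, 0, 85]
    - [0, 0, -30, 0, 0, 0, 85]
    - [0, 0, -55, 0, 0, 0, 85]
    - [5, -10, -75, 0, 0, 0, 85]
    - [20, -30, -85, 0, 0, -3, 85]
    - [38, -60, -85, 0, 0, -6, 85]
    - [56, -90, -85, 0, 0, -9, 85]
    - [74, -120, -85, 0, 0, -12, 85]

```text
time: 18.6
eef_pos: [0.5555, -0.274, 0.1411]
ee_rot: [0.001, -0.107, 0.994, -0.001]
wrist_force: [0.8, -0.6, 0.3]
grip_width: 0.0847
```

```bash
python3 -c "
from h import *
go(501.2,-362,100,106.4)"
```

```text
now [ 555.5 -274.   141.1] yaw_y 102.2 q6 -0.78 grip 0.0847 F [ 0.8 -0.6  0.3] t 18.6
 shift [ 71.8 -74.4  41.1]  turnz -4.2 tilt [ 0.002 -0.001 -1.   ]
```

Call:
send_rows:
  rows:
    - [15, -16, 0, 0, 0, -2, 85]
    - [33, -34, 0, 0, 0, -4, 85]
    - [51, -53, 10, 0, 0, -4.2, 85]
    - [66, -68, 25, 0, 0, -4.2, 85]
    - [72, -74.5, 41, 0, 0, -4.2, 85]
    - [72, -74.5, 41, 0, 0, -4.2, 85]
    - [72, -74.5, 41, 0, 0, -4.2, 85]
    - [72, -74.5, 41, 0, 0, -4.2, 85]

```text
time: 19.27
eef_pos: [0.5015, -0.3604, 0.0995]
ee_rot: [0.001, -0.141, 0.99, -0.0]
wrist_force: [-0.4, -0.3, 0.2]
grip_width: 0.0852
```

```bash
python3 -c "
from h import *
go(501.2,-362,6,106.4)
s=np.ascontiguousarray(cams.read_camera('scene')[:,:,::-1]);t=np.ascontiguousarray(cams.read_camera('top')[:,:,::-1])
cv2.imwrite('pics/c9.png',np.hstack([crop(s,165,140,160,120,3),crop(t,310,145,70,120,3)]))
h2=cv2.cvtColor(cv2.GaussianBlur(t,(3,3),0),cv2.COLOR_BGR2HSV)
cv2.imwrite('pics/t9.png',t)
"
```

```text
now [ 501.5 -360.4   99.5] yaw_y 106.2 q6 -1.02 grip 0.0852 F [-0.4 -0.3  0.2] t 19.2667
 shift [ 0.8 -1.4 93.5]  turnz -0.2 tilt [ 0.001 -0.    -1.   ]
```

View pics/c9.png

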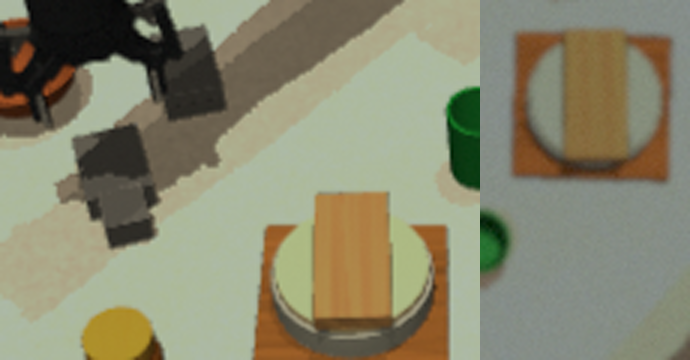

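Call:
send_rows:
  rows:
    - [1, -1, 15, 0, 0, 0, 85]
    - [1, -1, 30, 0, 0, 0, 85]
    - [1, -1, 45, 0, 0, 0, 85]
    - [1, -1, 60, 0, 0, 0, 85]
    - [1, -1, 75, 0, 0, 0, 85]
    - [1, -1, 86, 0, 0, 0, 85]
    - [1, -1, 92, 0, 0, 0, 85]
    - [1, -1, 93, 0, 0, 0, 85]

```text
time: 20.03
eef_pos: [0.4999, -0.361, 0.0043]
ee_rot: [-0.001, -0.141, 0.99, 0.001]
wrist_force: [-0.8, 0.7, -0.3]
grip_width: 0.085
```

Call:
send_rows:
  rows:
    - [0, 0, 0, 0, 0, 0, 78]
    - [0, 0, 0, 0, 0, 0, 72]
    - [0, 0, 0, 0, 0, 0, 67]
    - [0, 0, 0, 0, 0, 0, 63]
    - [0, 0, 0, 0, 0, 0, 57]
    - [0, 0, 0, 0, 0, 0, 50]
    - [0, 0, 0, 0, 0, 0, 40]
    - [0, 0, 0, 0, 0, 0, 40]

```text
time: 20.7
eef_pos: [0.5011, -0.3631, 0.007]
ee_rot: [0.001, -0.141, 0.99, -0.001]
wrist_force: [0.6, -1.5, 5.2]
grip_width: 0.0589
```

```bash
python3 -c "
from h import *
go(501.2,-362,6,106.4)
a=plane('top',(348.7,176.7),.064);b=plane('top',(347.5,180.2),.01);print(a,b,a-b)
"
```

```text
now [ 501.1 -363.1    7. ] yaw_y 106.2 q6 -1.02 grip 0.0589 F [ 0.6 -1.5  5.2] t 20.7
 shift [-0.4  1.   1. ]  turnz -0.2 tilt [ 0.002 -0.002 -1.   ]
[ 0.62741406 -0.15478834  0.064     ] [ 0.62722365 -0.15553971  0.01      ] [0.00019041 0.00075137 0.054     ]
```

Call:
send_rows:
  rows:
    - [0, 0, -3, 0, 0, 0, 40]
    - [0, 0, -10, 0, 0, 0, 40]
    - [0, 0, -25, 0, 0, 0, 40]
    - [0, 0, -45, 0, 0, 0, 40]
    - [0, 0, -70, 0, 0, 0, 40]
    - [0, 0, -95, 0, 0, 0, 40]
    - [0, 0, -115, 0, 0, 0, 40]
    - [0, 0, -125, 0, 0, 0, 40]

```text
time: 21.37
eef_pos: [0.5005, -0.3623, 0.1326]
ee_rot: [0.001, -0.141, 0.99, -0.001]
wrist_force: [0.1, -0.6, -3.3]
grip_width: 0.0586
```

```bash
python3 -c "
from h import *
go(629.5,-153,130,90)"
```

```text
now [ 500.5 -362.3  132.6] yaw_y 106.2 q6 -1.02 grip 0.0586 F [ 0.1 -0.6 -3.3] t 21.3667
 shift [-182.3  164.9    2.6]  turnz 16.2 tilt [ 0.002 -0.001 -1.   ]
```

Call:
send_rows:
  rows:
    - [-10, 9, 0, 0, 0, 1, 40]
    - [-32, 29, 0, 0, 0, 3, 40]
    - [-56, 51, 0, 0, 0, 6, 40]
    - [-80, 73, 0, 0, 0, 9, 40]
    - [-104, 95, 0, 0, 0, 12, 40]
    - [-128, 117, 0, 0, 0, 15, 40]
    - [-152, 138, 0, 0, 0, 16.2, 40]
    - [-172, 156, 0, 0, 0, 16.2, 40]

```text
time: 22.03
eef_pos: [0.6214, -0.1614, 0.1281]
ee_rot: [-0.002, -0.0, 1.0, 0.001]
wrist_force: [0.5, 0.4, -3.6]
grip_width: 0.0586
```

```bash
python3 -c "
from h import *
go(629.5,-153,100,90)"
```

```text
now [ 621.4 -161.4  128.1] yaw_y 90.0 q6 -0.36 grip 0.0586 F [ 0.5  0.4 -3.6] t 22.0333
 shift [-8.3  8.4 28.1]  turnz 0.0 tilt [-0.004  0.002 -1.   ]
```

Call:
send_rows:
  rows:
    - [-4, 4, 0, 0, 0, 0, 40]
    - [-8, 8, 3, 0, 0, 0, 40]
    - [-8, 8, 12, 0, 0, 0, 40]
    - [-8, 8, 22, 0, 0, 0, 40]
    - [-8, 8, 30, 0, 0, 0, 40]
    - [-8, 8, 36, 0, 0, 0, 40]
    - [-8, 8, 36, 0, 0, 0, 40]
    - [-8, 8, 36, 0, 0, 0, 40]

```text
time: 22.7
eef_pos: [0.6285, -0.1567, 0.0931]
ee_rot: [-0.001, 0.0, 1.0, 0.0]
wrist_force: [-0.1, -0.0, -3.6]
grip_width: 0.0587
```

```bash
python3 -c "
from h import *
go(629.5,-153,75,90)"
```

```text
now [ 628.5 -156.7   93.1] yaw_y 89.9 q6 -0.35 grip 0.0587 F [-0.1 -0.  -3.6] t 22.7
 shift [-1.   3.7 18.1]  turnz -0.1 tilt [-0.002  0.001 -1.   ]
```

Call:
send_rows:
  rows:
    - [-1, 2, 0, 0, 0, 0, 40]
    - [-1, 3.7, 3, 0, 0, 0, 40]
    - [-1, 3.7, 7, 0, 0, 0, 40]
    - [-1, 3.7, 11, 0, 0, 0, 40]
    - [-1, 3.7, 14, 0, 0, 0, 40]
    - [-1, 3.7, 16, 0, 0, 0, 40]
    - [-1, 3.7, 16, 0, 0, 0, 40]
    - [-1, 3.7, 16, 0, 0, 0, 40]

```text
time: 23.37
eef_pos: [0.6305, -0.1524, 0.0779]
ee_rot: [-0.0, -0.0, 1.0, 0.0]
wrist_force: [1.1, 0.2, -4.8]
grip_width: 0.059
```

Call:
send_rows:
  rows:
    - [0, 0, 0.5, 0, 0, 0, 40]
    - [0, 0, 1, 0, 0, 0, 40]
    - [0, 0, 1.5, 0, 0, 0, 40]
    - [0, 0, 2, 0, 0, 0, 40]
    - [0, 0, 2, 0, 0, 0, 40]
    - [0, 0, 2, 0, 0, 0, 40]
    - [0, 0, 2, 0, 0, 0, 40]
    - [0, 0, 2, 0, 0, 0, 40]

```text
time: 24.03
eef_pos: [0.6307, -0.1525, 0.0763]
ee_rot: [0.0, -0.0, 1.0, -0.0]
wrist_force: [0.8, 0.5, -4.5]
grip_width: 0.0589
```

Call:
send_rows:
  rows:
    - [0, 0, 0.5, 0, 0, 0, 40]
    - [0, 0, 1, 0, 0, 0, 40]
    - [0, 0, 1.5, 0, 0, 0, 40]
    - [0, 0, 1.5, 0, 0, 0, 40]
    - [0, 0, 1.5, 0, 0, 0, 40]
    - [0, 0, 1.5, 0, 0, 0, 40]
    - [0, 0, 1.5, 0, 0, 0, 40]
    - [0, 0, 1.5, 0, 0, 0, 40]

```text
time: 24.7
eef_pos: [0.6307, -0.1525, 0.0751]
ee_rot: [0.0, -0.0, 1.0, -0.0]
wrist_force: [-0.5, 0.4, -1.2]
grip_width: 0.0587
```

Call:
send_rows:
  rows:
    - [0, 0, 0.7, 0, 0, 0, 40]
    - [0, 0, 0.7, 0, 0, 0, 50]
    - [0, 0, 0.7, 0, 0, 0, 59]
    - [0, 0, 0.7, 0, 0, 0, 63]
    - [0, 0, 0.7, 0, 0, 0, 68]
    - [0, 0, 0.7, 0, 0, 0, 75]
    - [0, 0, 0.7, 0, 0, 0, 82]
    - [0, 0, 0.7, 0, 0, 0, 85]

```text
time: 25.37
eef_pos: [0.6309, -0.1526, 0.0742]
ee_rot: [0.0, -0.0, 1.0, -0.0]
wrist_force: [-0.5, 0.6, -0.3]
grip_width: 0.0849
```

Call:
send_rows:
  rows:
    - [0, 0, 0, 0, 0, 0, 85]
    - [0, 0, -10, 0, 0, 0, 85]
    - [0, 0, -25, 0, 0, 0, 85]
    - [0, 0, -45, 0, 0, 0, 85]
    - [0, 0, -65, 0, 0, 0, 85]
    - [10, 15, -75, 0, 0, 0, 85]
    - [30, 40, -75, 0, 0, 0, 85]
    - [50, 70, -75, 0, 0, 0, 85]

```text
time: 26.03
eef_pos: [0.5817, -0.0834, 0.1515]
ee_rot: [0.002, 0.001, 1.0, -0.001]
wrist_force: [-0.7, 0.9, 0.8]
grip_width: 0.0851
```

```bash
python3 -c "
from h import *
go(418.4,159.3,120,83.4)
"
```

```text
now [581.7 -83.4 151.5] yaw_y 89.9 q6 -0.25 grip 0.0851 F [-0.7  0.9  0.8] t 26.0333
 shift [164.  242.4  30.4]  turnz 6.5 tilt [ 0.004 -0.001 -1.   ]
```

Call:
send_rows:
  rows:
    - [18, 26, 0, 0, 0, 1, 85]
    - [38, 57, 0, 0, 0, 2, 85]
    - [58, 87, 0, 0, 0, 4, 85]
    - [78, 117, 0, 0, 0, 6, 85]
    - [99, 147, 0, 0, 0, 6.5, 85]
    - [119, 177, 0, 0, 0, 6.5, 85]
    - [139, 206, 5, 0, 0, 6.5, 85]
    - [154, 228, 15, 0, 0, 6.5, 85]

```text
time: 26.7
eef_pos: [0.4262, 0.1476, 0.1365]
ee_rot: [0.002, 0.056, 0.998, 0.001]
wrist_force: [0.8, 0.5, -0.2]
grip_width: 0.0849
```

Call:
send_rows:
  rows:
    - [7, 12, 10, 0, 0, 0, 85]
    - [7, 12, 25, 0, 0, 0, 85]
    - [7, 12, 35, 0, 0, 0, 85]
    - [7, 12, 35, 0, 0, 0, 85]
    - [7, 12, 35, 0, 0, 0, 85]
    - [7, 12, 35, 0, 0, 0, 85]
    - [7, 12, 35, 0, 0, 0, 85]
    - [7, 12, 35, 0, 0, 0, 85]

```text
time: 27.37
eef_pos: [0.4219, 0.1579, 0.1001]
ee_rot: [0.001, 0.057, 0.998, 0.0]
wrist_force: [0.5, 0.0, 0.5]
grip_width: 0.0849
```

```bash
python3 -c "
from h import *
go(418.4,159.3,6,83.4)
s=np.ascontiguousarray(cams.read_camera('scene')[:,:,::-1]);t=np.ascontiguousarray(cams.read_camera('top')[:,:,::-1])
cv2.imwrite('pics/s10.png',s);cv2.imwrite('pics/t10.png',t)
cv2.imwrite('pics/c10.png',np.hstack([crop(s,235,165,100,100,4),crop(t,310,140,80,100,4)]))
"
```

```text
now [421.9 157.9 100.1] yaw_y 83.5 q6 0.32 grip 0.0849 F [0.5 0.  0.5] t 27.3667
 shift [ 3.8  0.9 94.1]  turnz 0.1 tilt [ 0.002  0.    -1.   ]
```

View pics/c10.png

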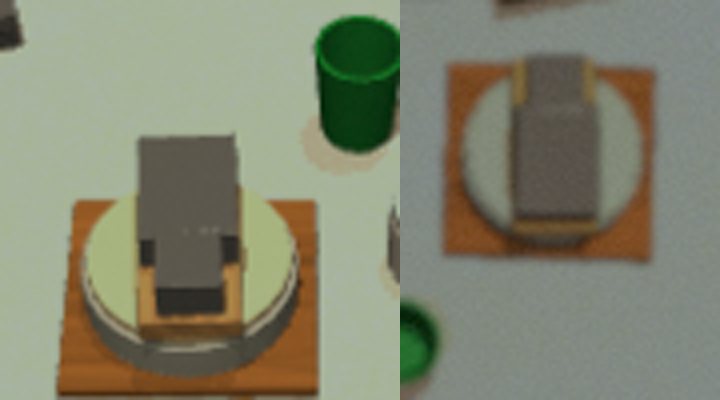

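```bash
python3 -c "
from h import *
for nm,uv,z in [('nose end',(350,153.75),.098),('rear',(349,193.5),.098),('board front',(342,155.5),.068),('board rear',(349,198.5),.066)]: print(nm,plane('top',uv,z))
print('scene: nose end',plane('scene',(235+190/4,165+288/4),.098),'rear',plane('scene',(235+187/4,165+137/4),.098),'board front',plane('scene',(235+190/4,165+327/4),.068))
"
```

```text
nose end [ 0.68792251 -0.1569615   0.098     ]
rear [ 0.57208359 -0.15174267  0.098     ]
board front [ 0.69038906 -0.13596812  0.068     ]
board rear [ 0.56241157 -0.15419238  0.066     ]
scene: nose end [ 0.69514123 -0.15098418  0.098     ] rear [ 0.57848047 -0.15153127  0.098     ] board front [ 0.70115347 -0.15217967  0.068     ]
```

Call:
send_rows:
  rows:
    - [4, 1, 15, 0, 0, 0, 85]
    - [4, 1, 30, 0, 0, 0, 85]
    - [4, 1, 45, 0, 0, 0, 85]
    - [4, 1, 60, 0, 0, 0, 85]
    - [4, 1, 75, 0, 0, 0, 85]
    - [4, 1, 86, 0, 0, 0, 85]
    - [4, 1, 93, 0, 0, 0, 85]
    - [4, 1, 94, 0, 0, 0, 85]

```text
time: 28.13
eef_pos: [0.416, 0.1593, 0.0037]
ee_rot: [-0.001, 0.057, 0.998, -0.0]
wrist_force: [-0.1, 0.2, -0.9]
grip_width: 0.0851
```

Call:
send_rows:
  rows:
    - [0, 0, 0, 0, 0, 0, 78]
    - [0, 0, 0, 0, 0, 0, 72]
    - [0, 0, 0, 0, 0, 0, 67]
    - [0, 0, 0, 0, 0, 0, 63]
    - [0, 0, 0, 0, 0, 0, 57]
    - [0, 0, 0, 0, 0, 0, 50]
    - [0, 0, 0, 0, 0, 0, 40]
    - [0, 0, 0, 0, 0, 0, 40]

```text
time: 28.8
eef_pos: [0.4181, 0.16, 0.0064]
ee_rot: [0.001, 0.056, 0.998, 0.0]
wrist_force: [-1.6, -0.1, 5.9]
grip_width: 0.0563
```

Call:
send_rows:
  rows:
    - [0, 0, -3, 0, 0, 0, 40]
    - [0, 0, -10, 0, 0, 0, 40]
    - [0, 0, -25, 0, 0, 0, 40]
    - [0, 0, -50, 0, 0, 0, 40]
    - [0, 0, -80, 0, 0, 0, 40]
    - [0, 0, -110, 0, 0, 0, 40]
    - [0, 0, -135, 0, 0, 0, 40]
    - [0, 0, -145, 0, 0, 0, 40]

```text
time: 29.47
eef_pos: [0.4184, 0.1598, 0.1534]
ee_rot: [0.002, 0.057, 0.998, 0.0]
wrist_force: [1.6, 0.1, -4.7]
grip_width: 0.0567
```

```bash
python3 -c "
from h import *
go(629,-153,150,90)"
```

```text
now [418.4 159.8 153.4] yaw_y 83.5 q6 0.33 grip 0.0567 F [ 1.6  0.1 -4.7] t 29.4667
 shift [-244.5 -287.1    4. ]  turnz -6.5 tilt [ 0.004  0.001 -1.   ]
```

Call:
send_rows:
  rows:
    - [-10, -12, 0, 0, 0, 0, 40]
    - [-30, -36, 0, 0, 0, -1, 40]
    - [-52, -62, 0, 0, 0, -2, 40]
    - [-74, -88, 0, 0, 0, -3, 40]
    - [-96, -114, 0, 0, 0, -4, 40]
    - [-118, -140, 0, 0, 0, -5, 40]
    - [-140, -165, 0, 0, 0, -6, 40]
    - [-160, -188, 0, 0, 0, -6.5, 40]

```text
time: 30.13
eef_pos: [0.5544, -0.047, 0.1474]
ee_rot: [-0.002, -0.0, 1.0, 0.0]
wrist_force: [0.7, -0.6, -5.2]
grip_width: 0.0567
```

```bash
python3 -c "
from h import *
go(629,-153,150,90)"
```

```text
now [554.4 -47.  147.4] yaw_y 90.0 q6 -0.21 grip 0.0567 F [ 0.7 -0.6 -5.2] t 30.1333
 shift [ -74.6 -106.1   -2.9]  turnz 0.0 tilt [-0.004  0.    -1.   ]
```

Call:
send_rows:
  rows:
    - [-16, -23, -3, 0, 0, 0, 40]
    - [-33, -47, -3, 0, 0, 0, 40]
    - [-50, -71, -3, 0, 0, 0, 40]
    - [-64, -91, -3, 0, 0, 0, 40]
    - [-72, -103, -3, 0, 0, 0, 40]
    - [-74, -106, -3, 0, 0, 0, 40]
    - [-74, -106, -3, 0, 0, 0, 40]
    - [-74, -106, -3, 0, 0, 0, 40]

```text
time: 30.8
eef_pos: [0.6276, -0.1503, 0.1511]
ee_rot: [-0.002, -0.0, 1.0, 0.001]
wrist_force: [-0.5, -0.7, -5.6]
grip_width: 0.0565
```

```bash
python3 -c "
from h import *
go(629,-153,104.5,90)"
```

```text
now [ 627.6 -150.3  151.1] yaw_y 90.0 q6 -0.34 grip 0.0565 F [-0.5 -0.7 -5.6] t 30.8
 shift [-1.6 -2.8 46.6]  turnz 0.0 tilt [-0.004  0.002 -1.   ]
```

Call:
send_rows:
  rows:
    - [-1, -2, 2, 0, 0, 0, 40]
    - [-1, -2, 10, 0, 0, 0, 40]
    - [-1, -2, 19, 0, 0, 0, 40]
    - [-1, -2, 28, 0, 0, 0, 40]
    - [-1, -2, 35, 0, 0, 0, 40]
    - [-1, -2, 39, 0, 0, 0, 40]
    - [-1, -2, 41, 0, 0, 0, 40]
    - [-1, -2, 41, 0, 0, 0, 40]

```text
time: 31.47
eef_pos: [0.6293, -0.1529, 0.111]
ee_rot: [-0.001, -0.0, 1.0, 0.0]
wrist_force: [-0.2, 0.0, -5.5]
grip_width: 0.0564
```

```bash
python3 -c "
from h import *
go(629,-153,104.5,90)"
```

```text
now [ 629.3 -152.9  111. ] yaw_y 90.0 q6 -0.34 grip 0.0564 F [-0.2  0.  -5.5] t 31.4667
 shift [ 0.3 -0.1  6.5]  turnz 0.0 tilt [-0.002  0.001 -1.   ]
```

Call:
send_rows:
  rows:
    - [0, 0, 2, 0, 0, 0, 40]
    - [0, 0, 4, 0, 0, 0, 40]
    - [0, 0, 5, 0, 0, 0, 40]
    - [0, 0, 5.5, 0, 0, 0, 40]
    - [0, 0, 6, 0, 0, 0, 40]
    - [0, 0, 6, 0, 0, 0, 40]
    - [0, 0, 6, 0, 0, 0, 40]
    - [0, 0, 6, 0, 0, 0, 40]

```text
time: 32.13
eef_pos: [0.63, -0.1532, 0.1063]
ee_rot: [0.0, -0.0, 1.0, -0.0]
wrist_force: [0.0, -0.9, -5.4]
grip_width: 0.0568
```

Call:
send_rows:
  rows:
    - [0, 0, 0.5, 0, 0, 0, 40]
    - [0, 0, 1, 0, 0, 0, 40]
    - [0, 0, 1.5, 0, 0, 0, 40]
    - [0, 0, 2, 0, 0, 0, 40]
    - [0, 0, 2, 0, 0, 0, 40]
    - [0, 0, 2, 0, 0, 0, 40]
    - [0, 0, 2, 0, 0, 0, 40]
    - [0, 0, 2, 0, 0, 0, 40]

```text
time: 32.8
eef_pos: [0.6299, -0.1532, 0.1045]
ee_rot: [0.0, -0.0, 1.0, -0.0]
wrist_force: [-1.4, -0.2, -2.6]
grip_width: 0.0564
```

Call:
send_rows:
  rows:
    - [0, 0, 0.8, 0, 0, 0, 40]
    - [0, 0, 0.8, 0, 0, 0, 50]
    - [0, 0, 0.8, 0, 0, 0, 57]
    - [0, 0, 0.8, 0, 0, 0, 61]
    - [0, 0, 0.8, 0, 0, 0, 67]
    - [0, 0, 0.8, 0, 0, 0, 75]
    - [0, 0, 0.8, 0, 0, 0, 82]
    - [0, 0, 0.8, 0, 0, 0, 85]

```text
time: 33.47
eef_pos: [0.6303, -0.1534, 0.1035]
ee_rot: [0.0, -0.0, 1.0, -0.0]
wrist_force: [-0.6, 0.8, -0.5]
grip_width: 0.085
```

Call:
send_rows:
  rows:
    - [0, 0, 0, 0, 0, 0, 85]
    - [0, 0, -10, 0, 0, 0, 85]
    - [0, 0, -25, 0, 0, 0, 85]
    - [0, 0, -45, 0, 0, 0, 85]
    - [0, 0, -65, 0, 0, 0, 85]
    - [20, -8, -75, 0, 0, 0, 85]
    - [45, -22, -75, 0, 0, 7, 85]
    - [70, -40, -75, 0, 0, 14, 85]

```text
time: 34.13
eef_pos: [0.5606, -0.1931, 0.1808]
ee_rot: [0.002, 0.123, 0.992, -0.0]
wrist_force: [0.6, -1.4, 0.6]
grip_width: 0.0854
```

```bash
python3 -c "
from h import *
go(355.1,-310.9,140,104.3)
s=np.ascontiguousarray(cams.read_camera('scene')[:,:,::-1]);t=np.ascontiguousarray(cams.read_camera('top')[:,:,::-1])
cv2.imwrite('pics/s11.png',s);cv2.imwrite('pics/t11.png',t)
"
```

```text
now [ 560.6 -193.1  180.8] yaw_y 75.8 q6 -0.2 grip 0.0854 F [ 0.6 -1.4  0.6] t 34.1333
 shift [ 170.5 -164.5   40.2]  turnz -28.5 tilt [ 0.004 -0.001 -1.   ]
```

Call:
send_rows:
  rows:
    - [15, -14, 0, 0, 0, 7, 85]
    - [32, -31, 0, 0, 0, 14, 85]
    - [50, -48, 0, 0, 0, 21, 85]
    - [68, -66, 0, 0, 0, 28, 85]
    - [86, -83, 0, 0, 0, 35, 85]
    - [105, -101, 0, 0, 0, 42, 85]
    - [124, -120, 0, 0, 0, 49, 85]
    - [142, -137, 0, 0, 0, 56, 85]

```text
time: 34.9
eef_pos: [0.3886, -0.2925, 0.1792]
ee_rot: [0.001, 0.575, 0.818, -0.0]
wrist_force: [-0.3, -0.8, 0.4]
grip_width: 0.0853
```

Call:
send_rows:
  rows:
    - [0, 0, 0, 0, 0, 7, 85]
    - [0, 0, 0, 0, 0, 14, 85]
    - [0, 0, 0, 0, 0, 21, 85]
    - [0, 0, 0, 0, 0, 28, 85]
    - [0, 0, 0, 0, 0, 35, 85]
    - [0, 0, 0, 0, 0, 42, 85]
    - [0, 0, 0, 0, 0, 49, 85]
    - [0, 0, 0, 0, 0, 56, 85]

```text
time: 35.57
eef_pos: [0.3898, -0.292, 0.1792]
ee_rot: [0.001, 0.892, 0.452, 0.0]
wrist_force: [0.9, 0.6, 0.1]
grip_width: 0.085
```

```bash
python3 -c "
from h import *
go(355.1,-310.9,110,104.3)"
```

```text
now [ 389.8 -292.   179.2] yaw_y -36.2 q6 1.42 grip 0.085 F [0.9 0.6 0.1] t 35.5667
 shift [-35.8 -16.9  69.2]  turnz 39.5 tilt [ 0.001 -0.001 -1.   ]
```

Call:
send_rows:
  rows:
    - [-7, -3, 10, 0, 0, 7, 85]
    - [-14, -7, 20, 0, 0, 14, 85]
    - [-21, -10, 30, 0, 0, 21, 85]
    - [-28, -14, 40, 0, 0, 28, 85]
    - [-36, -17, 50, 0, 0, 35, 85]
    - [-36, -17, 60, 0, 0, 39.5, 85]
    - [-36, -17, 69, 0, 0, 39.5, 85]
    - [-36, -17, 69, 0, 0, 39.5, 85]

```text
time: 36.23
eef_pos: [0.3537, -0.3101, 0.1077]
ee_rot: [-0.001, 0.992, 0.128, -0.001]
wrist_force: [-0.3, 0.3, -0.2]
grip_width: 0.0849
```

```bash
python3 -c "
from h import *
go(355.1,-310.9,6,104.3)"
```

```text
now [ 353.7 -310.1  107.7] yaw_y -75.3 q6 2.02 grip 0.0849 F [-0.3  0.3 -0.2] t 36.2333
 shift [  1.2   1.4 101.7]  turnz 0.4 tilt [-0.002  0.002 -1.   ]
```

```bash
python3 -c "
from h import *
t=cv2.imread('pics/t11.png');h=cv2.cvtColor(t,cv2.COLOR_BGR2HSV).astype(int)
m=(h[...,1]>130)&(h[...,0]<14);m[:240]=0;m[300:]=0;m[:,:430]=0
for z in(.025,.045): print(blobs('top',m,z))
H,S,V=h[...,0],h[...,1],h[...,2]
d=(V<108)&(S<90);d[:235]=0;d[:,:380]=0;d[300:]=0
print(blobs('top',d,.0145,60))
"
```

```text
[(array([457., 264.]), 371.7, -472.8, 116.1, 115.1, 43.2)]
[(array([457., 264.]), 371.8, -466.3, 114.4, 113.4, 43.2)]
[(array([545., 278.]), 349.5, -710.4, 191.1, 190.4, 97.1), (array([393., 263.]), 380.2, -298.6, 158.5, 105.9, 178.3)]
```

Call:
send_rows:
  rows:
    - [1, 1, 15, 0, 0, 0.4, 80]
    - [1, 1, 32, 0, 0, 0.4, 80]
    - [1, 1, 50, 0, 0, 0.4, 80]
    - [1, 1, 68, 0, 0, 0.4, 80]
    - [1, 1, 83, 0, 0, 0.4, 80]
    - [1, 1, 94, 0, 0, 0.4, 80]
    - [1, 1, 100, 0, 0, 0.4, 80]
    - [1, 1, 101, 0, 0, 0.4, 80]

```text
time: 36.9
eef_pos: [0.3551, -0.3111, 0.0075]
ee_rot: [-0.001, 0.992, 0.124, -0.0]
wrist_force: [-0.4, 0.0, 0.0]
grip_width: 0.0803
```

Call:
send_rows:
  rows:
    - [0, 0, 0, 0, 0, 0, 76]
    - [0, 0, 0, 0, 0, 0, 72]
    - [0, 0, 0, 0, 0, 0, 67]
    - [0, 0, 0, 0, 0, 0, 63]
    - [0, 0, 0, 0, 0, 0, 57]
    - [0, 0, 0, 0, 0, 0, 50]
    - [0, 0, 0, 0, 0, 0, 40]
    - [0, 0, 0, 0, 0, 0, 40]

```text
time: 37.57
eef_pos: [0.3558, -0.3123, 0.0094]
ee_rot: [0.001, 0.992, 0.123, 0.0]
wrist_force: [-0.2, 1.0, 5.9]
grip_width: 0.0546
```

```bash
python3 -c "
from h import *
go(355.1,-310.9,6,104.3)"
```

```text
now [ 355.8 -312.3    9.4] yaw_y -75.9 q6 2.03 grip 0.0546 F [-0.2  1.   5.9] t 37.5667
 shift [-0.4 -1.5  3.4]  turnz -0.2 tilt [ 0.001 -0.001 -1.   ]
```

Call:
send_rows:
  rows:
    - [0, 0, -3, 0, 0, 0, 40]
    - [0, 0, -10, 0, 0, 0, 40]
    - [0, 0, -25, 0, 0, 0, 40]
    - [0, 0, -50, 0, 0, 0, 40]
    - [0, 0, -80, 0, 0, 0, 40]
    - [0, 0, -115, 0, 0, 0, 40]
    - [0, 0, -150, 0, 0, -4, 40]
    - [0, 0, -175, 0, 0, -9, 40]

```text
time: 38.23
eef_pos: [0.3553, -0.3118, 0.1857]
ee_rot: [0.001, 0.979, 0.202, 0.0]
wrist_force: [1.1, -0.9, -4.4]
grip_width: 0.0546
```

Call:
send_rows:
  rows:
    - [0, 0, 0, 0, 0, -5, 40]
    - [0, 0, 0, 0, 0, -11, 40]
    - [0, 0, 0, 0, 0, -17, 40]
    - [0, 0, 0, 0, 0, -23, 40]
    - [0, 0, 0, 0, 0, -29, 40]
    - [0, 0, 0, 0, 0, -35, 40]
    - [0, 0, 0, 0, 0, -41, 40]
    - [0, 0, 0, 0, 0, -46, 40]

```text
time: 38.9
eef_pos: [0.3547, -0.311, 0.1821]
ee_rot: [-0.001, 0.822, 0.569, -0.0]
wrist_force: [0.1, 0.7, -4.8]
grip_width: 0.0545
```

```bash
python3 -c "
from h import *
go(629,-153,180,90)"
```

```text
now [ 354.7 -311.   182.1] yaw_y -20.6 q6 1.07 grip 0.0545 F [ 0.1  0.7 -4.8] t 38.9
 shift [244.4 201.2   1.9]  turnz 69.4 tilt [-0.002  0.002 -1.   ]
```

Call:
send_rows:
  rows:
    - [10, 8, 0, 0, 0, -6, 40]
    - [26, 21, 0, 0, 0, -13, 40]
    - [44, 36, 0, 0, 0, -20, 40]
    - [62, 51, 0, 0, 0, -27, 40]
    - [80, 66, 0, 0, 0, -34, 40]
    - [98, 81, 0, 0, 0, -41, 40]
    - [115, 95, 0, 0, 0, -48, 40]
    - [130, 107, 0, 0, 0, -54, 40]

```text
time: 39.57
eef_pos: [0.502, -0.227, 0.1818]
ee_rot: [-0.001, 0.473, 0.881, 0.0]
wrist_force: [0.4, 0.1, -4.4]
grip_width: 0.0549
```

```bash
python3 -c "
from h import *
go(629,-153,180,90)"
```

```text
now [ 502.  -227.   181.8] yaw_y 33.5 q6 0.44 grip 0.0549 F [ 0.4  0.1 -4.4] t 39.5667
 shift [ -8.3 146.7   1.6]  turnz -56.5 tilt [-0.002  0.002 -1.   ]
```

Call:
send_rows:
  rows:
    - [-1, 14, 0, 0, 0, -7, 40]
    - [-2, 32, 0, 0, 0, -14, 40]
    - [-3, 52, 0, 0, 0, -21, 40]
    - [-4, 72, 0, 0, 0, -28, 40]
    - [-5, 92, 0, 0, 0, -35, 40]
    - [-6, 112, 0, 0, 0, -42, 40]
    - [-7, 130, 0, 0, 0, -49, 40]
    - [-8, 144, 0, 0, 0, -56, 40]

```text
time: 40.23
eef_pos: [0.6269, -0.1551, 0.1813]
ee_rot: [-0.002, 0.004, 1.0, 0.001]
wrist_force: [0.1, -0.6, -5.4]
grip_width: 0.0545
```

Call:
send_rows:
  rows:
    - [0, 0, 0, 0, 0, 0, 40]
    - [0, 0, 0, 0, 0, 0, 40]
    - [0, 0, 0, 0, 0, 0, 40]
    - [0, 0, 0, 0, 0, 0, 40]
    - [0, 0, 0, 0, 0, 0, 40]
    - [0, 0, 0, 0, 0, 0, 40]
    - [0, 0, 0, 0, 0, 0, 40]
    - [0, 0, 0, 0, 0, 0, 40]

```text
time: 40.9
eef_pos: [0.6264, -0.1567, 0.1836]
ee_rot: [0.0, 0.008, 1.0, -0.0]
wrist_force: [0.5, 0.2, -3.9]
grip_width: 0.0542
```

```bash
python3 -c "
from h import *
go(629,-153,180,90)
s=np.ascontiguousarray(cams.read_camera('scene')[:,:,::-1])
cv2.imwrite('pics/s12.png',s)
cv2.imwrite('pics/c12.png',crop(s,225,120,110,140,4))
"
```

```text
now [ 626.4 -156.7  183.6] yaw_y 89.1 q6 -0.33 grip 0.0542 F [ 0.5  0.2 -3.9] t 40.9
 shift [-2.5  3.8  3.6]  turnz -0.9 tilt [ 0. -0. -1.]
```

View pics/c12.png

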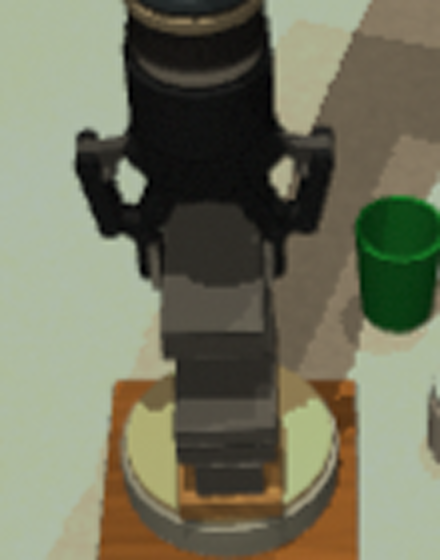

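The crop shows the short wedge held level over the pile with its thin end facing the camera, so it is reversed with respect to the long wedge as wanted. I tilt it 5.7° to match the slope and lower it.

Call:
send_rows:
  rows:
    - [-1, 2, 0, 0, -1, -0.4, 40]
    - [-2, 4, 0, 0, -2.5, -0.9, 40]
    - [-2, 4, 5, 0, -4, -0.9, 40]
    - [-2, 4, 12, 0, -5.7, -0.9, 40]
    - [-2, 4, 20, 0, -5.7, -0.9, 40]
    - [-2, 4, 28, 0, -5.7, -0.9, 40]
    - [-2, 4, 36, 0, -5.7, -0.9, 40]
    - [-2, 4, 36, 0, -5.7, -0.9, 40]

```text
time: 41.62
eef_pos: [0.6273, -0.1519, 0.1441]
ee_rot: [0.047, -0.0, 0.999, 0.0]
wrist_force: [0.1, 0.2, -5.1]
grip_width: 0.0547
```

Call:
send_rows:
  rows:
    - [0, 0, 0, 0, 0, 0, 40]
    - [0, 0, 0, 0, 0, 0, 40]
    - [0, 0, 0, 0, 0, 0, 40]
    - [0, 0, 0, 0, 0, 0, 40]
    - [0, 0, 0, 0, 0, 0, 40]
    - [0, 0, 0, 0, 0, 0, 40]
    - [0, 0, 0, 0, 0, 0, 40]
    - [0, 0, 0, 0, 0, 0, 40]

```text
time: 42.28
eef_pos: [0.6288, -0.1525, 0.1475]
ee_rot: [0.05, -0.0, 0.999, -0.0]
wrist_force: [0.1, -0.1, -4.1]
grip_width: 0.0544
```

```bash
python3 -c "
from h import *
go(628,-153,135.3,90)
s=np.ascontiguousarray(cams.read_camera('scene')[:,:,::-1])
cv2.imwrite('pics/s13.png',s)
"
```

```text
now [ 628.8 -152.5  147.5] yaw_y 90.0 q6 -0.36 grip 0.0544 F [ 0.1 -0.1 -4.1] t 42.2833
 shift [ 2.  -0.5 12. ]  turnz 0.0 tilt [ 0.1   -0.001 -0.995]
```

Call:
send_rows:
  rows:
    - [1, -0.5, 2, 0, 0, 0, 40]
    - [2, -0.5, 4, 0, 0, 0, 40]
    - [2, -0.5, 6, 0, 0, 0, 40]
    - [2, -0.5, 8, 0, 0, 0, 40]
    - [2, -0.5, 9, 0, 0, 0, 40]
    - [2, -0.5, 10, 0, 0, 0, 40]
    - [2, -0.5, 10, 0, 0, 0, 40]
    - [2, -0.5, 10, 0, 0, 0, 40]

```text
time: 43.0
eef_pos: [0.6277, -0.153, 0.1371]
ee_rot: [0.05, -0.0, 0.999, -0.0]
wrist_force: [0.2, 0.6, -4.2]
grip_width: 0.0549
```

Call:
send_rows:
  rows:
    - [0, 0, 0.5, 0, 0, 0, 40]
    - [0, 0, 1, 0, 0, 0, 40]
    - [0, 0, 1, 0, 0, 0, 40]
    - [0, 0, 1, 0, 0, 0, 40]
    - [0, 0, 1, 0, 0, 0, 40]
    - [0, 0, 1, 0, 0, 0, 40]
    - [0, 0, 1, 0, 0, 0, 40]
    - [0, 0, 1, 0, 0, 0, 40]

```text
time: 43.67
eef_pos: [0.6278, -0.153, 0.1362]
ee_rot: [0.05, -0.0, 0.999, -0.0]
wrist_force: [0.1, -0.1, -5.0]
grip_width: 0.0542
```

Call:
send_rows:
  rows:
    - [0, 0, 0.5, 0, 0, 0, 40]
    - [0, 0, 1, 0, 0, 0, 40]
    - [0, 0, 1, 0, 0, 0, 40]
    - [0, 0, 1, 0, 0, 0, 40]
    - [0, 0, 1, 0, 0, 0, 40]
    - [0, 0, 1, 0, 0, 0, 40]
    - [0, 0, 1, 0, 0, 0, 40]
    - [0, 0, 1, 0, 0, 0, 40]

```text
time: 44.33
eef_pos: [0.628, -0.153, 0.1353]
ee_rot: [0.05, -0.0, 0.999, -0.0]
wrist_force: [0.2, 0.4, -3.7]
grip_width: 0.0549
```

Call:
send_rows:
  rows:
    - [0, 0, 0.5, 0, 0, 0, 40]
    - [0, 0, 1, 0, 0, 0, 40]
    - [0, 0, 1, 0, 0, 0, 40]
    - [0, 0, 1, 0, 0, 0, 40]
    - [0, 0, 1, 0, 0, 0, 40]
    - [0, 0, 1, 0, 0, 0, 40]
    - [0, 0, 1, 0, 0, 0, 40]
    - [0, 0, 1, 0, 0, 0, 40]

```text
time: 45.0
eef_pos: [0.628, -0.153, 0.1352]
ee_rot: [0.05, -0.0, 0.999, -0.001]
wrist_force: [-5.3, 0.4, 6.3]
grip_width: 0.0546
```

Call:
send_rows:
  rows:
    - [0, 0, 0, 0, 0, 0, 50]
    - [0, 0, 0, 0, 0, 0, 55]
    - [0, 0, 0, 0, 0, 0, 59]
    - [0, 0, 0, 0, 0, 0, 64]
    - [0, 0, 0, 0, 0, 0, 70]
    - [0, 0, 0, 0, 0, 0, 77]
    - [0, 0, 0, 0, 0, 0, 83]
    - [0, 0, 0, 0, 0, 0, 85]

```text
time: 45.67
eef_pos: [0.6281, -0.153, 0.134]
ee_rot: [0.05, -0.0, 0.999, -0.0]
wrist_force: [-0.5, -0.3, -0.8]
grip_width: 0.0848
```

Call:
send_rows:
  rows:
    - [0, 0, 0, 0, 0, 0, 85]
    - [0, 0, -8, 0, 0, 0, 85]
    - [0, 0, -20, 0, 0, 0, 85]
    - [0, 0, -38, 0, 0, 0, 85]
    - [0, 0, -58, 0, 0, 2, 85]
    - [0, 0, -75, 0, 2, 0, 85]
    - [10, 15, -75, 0, 4, 0, 85]
    - [30, 45, -75, 0, 5.7, 0, 85]

```text
time: 46.33
eef_pos: [0.5932, -0.1109, 0.2093]
ee_rot: [0.003, 0.002, 1.0, -0.002]
wrist_force: [0.2, 1.2, -0.3]
grip_width: 0.0847
```

```bash
python3 -c "
from h import *
go(350,286.4,150,82.2)"
```

```text
now [ 593.2 -110.9  209.3] yaw_y 89.8 q6 -0.29 grip 0.0847 F [ 0.2  1.2 -0.3] t 46.3333
 shift [245.  396.7  56. ]  turnz 7.6 tilt [ 0.006 -0.004 -1.   ]
```

Call:
send_rows:
  rows:
    - [15, 25, 0, 0, 0, 1, 85]
    - [33, 53, 0, 0, 0, 2, 85]
    - [51, 82, 0, 0, 0, 3, 85]
    - [69, 111, 0, 0, 0, 4, 85]
    - [87, 140, 0, 0, 0, 5, 85]
    - [105, 169, 0, 0, 0, 6, 85]
    - [122, 198, 0, 0, 0, 7, 85]
    - [140, 227, 0, 0, 0, 7.6, 85]

```text
time: 47.0
eef_pos: [0.4502, 0.1202, 0.2075]
ee_rot: [0.002, 0.067, 0.998, -0.0]
wrist_force: [0.1, 0.2, 0.6]
grip_width: 0.0851
```

```bash
python3 -c "
from h import *
go(350,286.4,130,82.2)
s=np.ascontiguousarray(cams.read_camera('scene')[:,:,::-1]);t=np.ascontiguousarray(cams.read_camera('top')[:,:,::-1])
cv2.imwrite('pics/s14.png',s);cv2.imwrite('pics/t14.png',t)
cv2.imwrite('pics/c14.png',np.hstack([crop(s,240,155,85,110,5),crop(t,315,140,70,110,5)]))
"
```

```text
now [450.2 120.2 207.5] yaw_y 82.3 q6 0.25 grip 0.0851 F [0.1 0.2 0.6] t 47.0
 shift [121.7 151.3  77.2]  turnz 0.1 tilt [ 0.003 -0.    -1.   ]
```

View pics/c14.png

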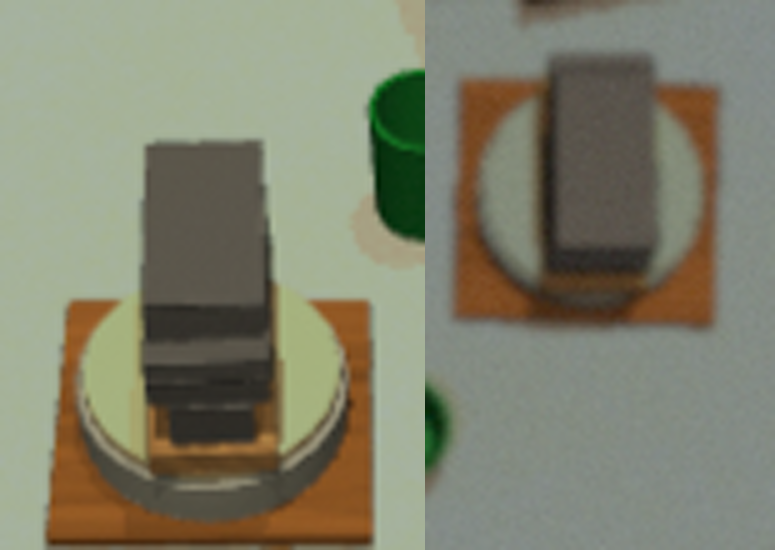

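The pile so far stands square: the top of the short wedge is at scene (268–293, 183–216), and all edges line up. I check its level numerically and continue to the bullnose.

Call:
send_rows:
  rows:
    - [14, 18, 0, 0, 0, 0, 85]
    - [34, 42, 0, 0, 0, 0, 85]
    - [54, 67, 0, 0, 0, 0, 85]
    - [74, 92, 10, 0, 0, 0, 85]
    - [94, 117, 25, 0, 0, 0, 85]
    - [112, 139, 45, 0, 0, 0, 85]
    - [121, 151, 65, 0, 0, 0, 85]
    - [121, 151, 77, 0, 0, 0, 85]

```text
time: 47.77
eef_pos: [0.3492, 0.2863, 0.1278]
ee_rot: [-0.0, 0.064, 0.998, -0.0]
wrist_force: [0.2, -1.2, -0.7]
grip_width: 0.0849
```

Call:
send_rows:
  rows:
    - [0, 0, 0, 0, 0, 0, 85]
    - [0, 0, 0, 0, 0, 0, 85]
    - [0, 0, 0, 0, 0, 0, 85]
    - [0, 0, 0, 0, 0, 0, 85]
    - [0, 0, 0, 0, 0, 0, 85]
    - [0, 0, 0, 0, 0, 0, 85]
    - [0, 0, 0, 0, 0, 0, 85]
    - [0, 0, 0, 0, 0, 0, 85]

```text
time: 48.43
eef_pos: [0.351, 0.2845, 0.1288]
ee_rot: [0.0, 0.066, 0.998, -0.0]
wrist_force: [-0.2, -1.1, 0.5]
grip_width: 0.0849
```

```bash
python3 -c "
from h import *
go(350,286.4,7,82.2)
print('meas scene FL(268,216) FR(293,215.6) BL(269.2,183.6) BR(292.6,183.2)')
for x in (.678,.578):
    for y in(-.181,-.125): print(x,y,proj('scene',(x,y,.155)).round(1),proj('top',(x,y,.155)).round(1))
"
```

```text
now [351.  284.5 128.8] yaw_y 82.4 q6 0.67 grip 0.0849 F [-0.2 -1.1  0.5] t 48.4333
 shift [  1.3   1.8 121.8]  turnz 0.2 tilt [ 0.001 -0.001 -1.   ]
meas scene FL(268,216) FR(293,215.6) BL(269.2,183.6) BR(292.6,183.2)
0.678 -0.181 [268. 216.] [360.6 152.1]
0.678 -0.125 [293.1 215.2] [340.2 152.2]
0.578 -0.181 [268.4 183.6] [361.5 188. ]
0.578 -0.125 [292.  182.9] [340.8 188.1]
```

Call:
send_rows:
  rows:
    - [1, 2, 20, 0, 0, 0, 85]
    - [1, 2, 40, 0, 0, 0, 85]
    - [1, 2, 60, 0, 0, 0, 85]
    - [1, 2, 80, 0, 0, 0, 85]
    - [1, 2, 98, 0, 0, 0, 85]
    - [1, 2, 112, 0, 0, 0, 85]
    - [1, 2, 120, 0, 0, 0, 85]
    - [1, 2, 121, 0, 0, 0, 85]

```text
time: 49.1
eef_pos: [0.3483, 0.2857, 0.0055]
ee_rot: [-0.002, 0.066, 0.998, -0.002]
wrist_force: [-0.4, -0.4, -1.0]
grip_width: 0.0853
```

Call:
send_rows:
  rows:
    - [0, 0, 0, 0, 0, 0, 78]
    - [0, 0, 0, 0, 0, 0, 72]
    - [0, 0, 0, 0, 0, 0, 67]
    - [0, 0, 0, 0, 0, 0, 63]
    - [0, 0, 0, 0, 0, 0, 57]
    - [0, 0, 0, 0, 0, 0, 50]
    - [0, 0, 0, 0, 0, 0, 40]
    - [0, 0, 0, 0, 0, 0, 40]

```text
time: 49.77
eef_pos: [0.351, 0.2878, 0.0091]
ee_rot: [0.001, 0.066, 0.998, 0.001]
wrist_force: [-0.8, 0.3, 5.8]
grip_width: 0.0543
```

Call:
send_rows:
  rows:
    - [0, 0, -3, 0, 0, 0, 40]
    - [0, 0, -10, 0, 0, 0, 40]
    - [0, 0, -25, 0, 0, 0, 40]
    - [0, 0, -50, 0, 0, 0, 40]
    - [0, 0, -80, 0, 0, 0, 40]
    - [0, 0, -115, 0, 0, 0, 40]
    - [0, 0, -150, 0, 0, 0, 40]
    - [0, 0, -190, 0, 0, 0, 40]

```text
time: 50.43
eef_pos: [0.348, 0.2854, 0.1966]
ee_rot: [-0.002, 0.066, 0.998, -0.002]
wrist_force: [0.7, 1.1, -4.9]
grip_width: 0.0545
```

```bash
python3 -c "
from h import *
go(628.5,-153,200,90)"
```

```text
now [348.  285.4 196.6] yaw_y 82.4 q6 0.67 grip 0.0545 F [ 0.7  1.1 -4.9] t 50.4333
 shift [-336.  -397.5   -2.9]  turnz -7.6 tilt [-0.005 -0.004 -1.   ]
```

Call:
send_rows:
  rows:
    - [-8, -10, 0, 0, 0, 0, 40]
    - [-24, -29, 0, 0, 0, -1, 40]
    - [-42, -50, 0, 0, 0, -2, 40]
    - [-60, -71, 0, 0, 0, -3, 40]
    - [-78, -93, 0, 0, 0, -4, 40]
    - [-96, -114, 0, 0, 0, -5, 40]
    - [-114, -135, 0, 0, 0, -6, 40]
    - [-132, -156, 0, 0, 0, -7.6, 40]

```text
time: 51.1
eef_pos: [0.4594, 0.1131, 0.1962]
ee_rot: [-0.002, -0.001, 1.0, -0.001]
wrist_force: [0.0, 0.3, -4.4]
grip_width: 0.0545
```

```bash
python3 -c "
from h import *
go(628.5,-153,200,90)"
```

```text
now [459.4 113.1 196.2] yaw_y 90.1 q6 0.1 grip 0.0545 F [ 0.   0.3 -4.4] t 51.1
 shift [-168.8 -266.3   -3.9]  turnz 0.1 tilt [-0.004 -0.002 -1.   ]
```

Call:
send_rows:
  rows:
    - [-14, -22, -2, 0, 0, 0, 40]
    - [-30, -46, -4, 0, 0, 0, 40]
    - [-46, -71, -4, 0, 0, 0, 40]
    - [-62, -96, -4, 0, 0, 0, 40]
    - [-78, -121, -4, 0, 0, 0, 40]
    - [-94, -146, -4, 0, 0, 0, 40]
    - [-110, -171, -4, 0, 0, 0, 40]
    - [-125, -196, -4, 0, 0, 0, 40]

```text
time: 51.77
eef_pos: [0.5846, -0.0825, 0.1999]
ee_rot: [-0.002, -0.0, 1.0, -0.0]
wrist_force: [0.1, 0.6, -4.8]
grip_width: 0.0544
```

Call:
send_rows:
  rows:
    - [-12, -19, 0, 0, 0, 0, 40]
    - [-24, -38, 0, 0, 0, 0, 40]
    - [-34, -54, 0, 0, 0, 0, 40]
    - [-40, -63, 0, 0, 0, 0, 40]
    - [-42, -67, 0, 0, 0, 0, 40]
    - [-42, -67, 0, 0, 0, 0, 40]
    - [-42, -67, 0, 0, 0, 0, 40]
    - [-42, -67, 0, 0, 0, 0, 40]

```text
time: 52.43
eef_pos: [0.6265, -0.1472, 0.2014]
ee_rot: [-0.001, -0.001, 1.0, 0.0]
wrist_force: [-0.8, 0.1, -4.7]
grip_width: 0.0546
```

```bash
python3 -c "
from h import *
go(628.5,-153,164,90)
s=np.ascontiguousarray(cams.read_camera('scene')[:,:,::-1]);t=np.ascontiguousarray(cams.read_camera('top')[:,:,::-1])
cv2.imwrite('pics/s15.png',s)
print([ (x,proj('scene',(x,-.153,read_state()['eef_pos'][2]-.0091)).round(1)) for x in (.68,.6805)])
cv2.imwrite('pics/c15.png',crop(s,235,110,90,140,5)[:600])
"
```

```text
now [ 626.5 -147.2  201.4] yaw_y 90.1 q6 -0.34 grip 0.0546 F [-0.8  0.1 -4.7] t 52.4333
 shift [-2.1 -5.8 37.4]  turnz 0.1 tilt [-0.002  0.    -1.   ]
[(0.68, array([279.9, 205.2])), (0.6805, array([279.9, 205.4]))]
```

View pics/c15.png

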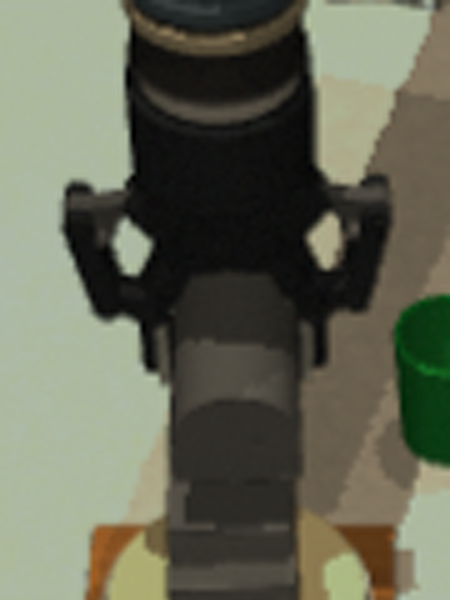

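```bash
python3 -c "
from h import *
g=cv2.cvtColor(cv2.imread('pics/s15.png'),cv2.COLOR_BGR2GRAY).astype(int)
zb=.2014-.0091
for x in (.6785,.6835): print(x,'bottomL',proj('scene',(x,-.147-.028,zb)).round(1),'bottomR',proj('scene',(x,-.147+.028,zb)).round(1),'apex',proj('scene',(x,-.147,zb+.055)).round(1),'sideR28',proj('scene',(x,-.119,zb+.028)).round(1))
for u in (272,276,282,288,292): print(u,g[180:216,u].tolist())
for v in (202,204,205,206,207,208): print(v,g[v,264:300].tolist())
"
```

```text
0.6785 bottomL [269.7 205.2] bottomR [295.5 204.4] apex [281.6 187.6] sideR28 [295.2 195.8]
0.6835 bottomL [269.7 207. ] bottomR [295.5 206.1] apex [281.7 189.4] sideR28 [295.3 197.5]
272 [65, 65, 64, 66, 66, 66, 66, 66, 66, 67, 67, 65, 57, 45, 48, 46, 46, 45, 47, 47, 46, 46, 46, 46, 46, 48, 61, 73, 66, 43, 41, 42, 43, 44, 54, 72]
276 [75, 76, 76, 76, 76, 76, 75, 76, 76, 73, 61, 46, 46, 46, 46, 46, 46, 46, 47, 46, 45, 46, 46, 46, 45, 44, 39, 43, 42, 43, 44, 43, 44, 44, 56, 74]
282 [77, 78, 78, 78, 78, 76, 77, 76, 76, 66, 48, 46, 46, 45, 45, 46, 46, 47, 47, 47, 46, 46, 46, 45, 46, 45, 44, 42, 43, 43, 42, 43, 44, 42, 45, 53]
288 [67, 67, 67, 68, 67, 69, 72, 76, 77, 75, 63, 46, 46, 46, 46, 46, 46, 47, 46, 46, 47, 46, 46, 47, 46, 43, 37, 42, 43, 43, 43, 44, 43, 44, 56, 81]
292 [39, 49, 50, 51, 53, 56, 56, 56, 58, 56, 57, 57, 55, 47, 45, 46, 47, 46, 46, 47, 47, 45, 48, 46, 48, 52, 43, 43, 42, 42, 41, 43, 41, 43, 53, 71]
202 [165, 163, 165, 161, 126, 54, 47, 46, 46, 46, 45, 47, 46, 46, 46, 47, 45, 47, 46, 46, 46, 47, 46, 46, 46, 45, 46, 46, 48, 45, 48, 65, 95, 94, 95, 94]
204 [167, 167, 167, 160, 125, 61, 46, 45, 46, 46, 45, 47, 45, 46, 46, 46, 46, 45, 46, 46, 45, 47, 45, 46, 46, 45, 47, 48, 48, 48, 50, 67, 96, 95, 94, 94]
205 [165, 164, 167, 161, 128, 74, 49, 48, 48, 45, 44, 44, 44, 43, 44, 44, 44, 46, 45, 45, 44, 43, 42, 41, 43, 44, 45, 53, 52, 51, 60, 80, 94, 95, 94, 96]
206 [166, 165, 167, 162, 130, 77, 64, 62, 61, 43, 41, 41, 39, 39, 40, 40, 41, 46, 44, 42, 37, 35, 36, 35, 37, 43, 42, 43, 43, 45, 71, 94, 94, 95, 93, 94]
207 [168, 166, 167, 162, 123, 81, 79, 78, 73, 43, 43, 43, 43, 43, 43, 43, 43, 43, 42, 43, 43, 43, 43, 44, 42, 43, 43, 42, 43, 49, 74, 95, 95, 96, 94, 92]
208 [166, 166, 167, 156, 99, 80, 79, 77, 66, 43, 44, 42, 42, 42, 43, 43, 44, 43, 43, 42, 43, 43, 43, 43, 43, 44, 43, 44, 42, 47, 74, 95, 96, 96, 94, 94]
```

Call:
send_rows:
  rows:
    - [0, -2, 0, 0, 0, 0, 40]
    - [0, -4, 2, 0, 0, 0, 40]
    - [0, -5, 8, 0, 0, 0, 40]
    - [0, -5, 15, 0, 0, 0, 40]
    - [0, -5, 22, 0, 0, 0, 40]
    - [0, -5, 27, 0, 0, 0, 40]
    - [0, -5, 30, 0, 0, 0, 40]
    - [0, -5, 30, 0, 0, 0, 40]

```text
time: 53.2
eef_pos: [0.6263, -0.1529, 0.17]
ee_rot: [-0.001, -0.0, 1.0, 0.0]
wrist_force: [-0.6, -0.8, -4.6]
grip_width: 0.0546
```

```bash
python3 -c "
from h import *
go(626.5,-153,164,90)"
```

```text
now [ 626.3 -152.9  170. ] yaw_y 90.0 q6 -0.34 grip 0.0546 F [-0.6 -0.8 -4.6] t 53.2
 shift [-0.2 -0.1  6. ]  turnz 0.0 tilt [-0.003  0.    -1.   ]
```

Call:
send_rows:
  rows:
    - [0, 0, 1, 0, 0, 0, 40]
    - [0, 0, 2, 0, 0, 0, 40]
    - [0, 0, 3, 0, 0, 0, 40]
    - [0, 0, 4, 0, 0, 0, 40]
    - [0, 0, 4, 0, 0, 0, 40]
    - [0, 0, 4, 0, 0, 0, 40]
    - [0, 0, 4, 0, 0, 0, 40]
    - [0, 0, 4, 0, 0, 0, 40]

```text
time: 53.87
eef_pos: [0.6273, -0.1533, 0.168]
ee_rot: [0.0, -0.0, 1.0, -0.0]
wrist_force: [0.2, -0.2, -5.3]
grip_width: 0.0545
```

Call:
send_rows:
  rows:
    - [0, 0, 0.5, 0, 0, 0, 40]
    - [0, 0, 1, 0, 0, 0, 40]
    - [0, 0, 1, 0, 0, 0, 40]
    - [0, 0, 1, 0, 0, 0, 40]
    - [0, 0, 1, 0, 0, 0, 40]
    - [0, 0, 1, 0, 0, 0, 40]
    - [0, 0, 1, 0, 0, 0, 40]
    - [0, 0, 1, 0, 0, 0, 40]

```text
time: 54.53
eef_pos: [0.6272, -0.1533, 0.1669]
ee_rot: [0.0, -0.0, 1.0, -0.0]
wrist_force: [0.0, -0.8, -5.3]
grip_width: 0.0545
```

Call:
send_rows:
  rows:
    - [0.5, 0, 0.5, 0, 0, 0, 40]
    - [0.5, 0, 1, 0, 0, 0, 40]
    - [0.5, 0, 1.5, 0, 0, 0, 40]
    - [0.5, 0, 1.8, 0, 0, 0, 40]
    - [0.5, 0, 1.8, 0, 0, 0, 40]
    - [0.5, 0, 1.8, 0, 0, 0, 40]
    - [0.5, 0, 1.8, 0, 0, 0, 40]
    - [0.5, 0, 1.8, 0, 0, 0, 40]

```text
time: 55.2
eef_pos: [0.6267, -0.1533, 0.1651]
ee_rot: [0.0, -0.0, 1.0, -0.0]
wrist_force: [-0.4, 0.3, -4.7]
grip_width: 0.0543
```

Call:
send_rows:
  rows:
    - [0, 0, 0.4, 0, 0, 0, 40]
    - [0, 0, 0.7, 0, 0, 0, 40]
    - [0, 0, 0.7, 0, 0, 0, 40]
    - [0, 0, 0.7, 0, 0, 0, 40]
    - [0, 0, 0.7, 0, 0, 0, 40]
    - [0, 0, 0.7, 0, 0, 0, 40]
    - [0, 0, 0.7, 0, 0, 0, 40]
    - [0, 0, 0.7, 0, 0, 0, 40]

```text
time: 55.87
eef_pos: [0.6267, -0.1533, 0.1644]
ee_rot: [0.0, -0.0, 1.0, -0.0]
wrist_force: [-0.3, 0.7, -4.6]
grip_width: 0.0547
```

Call:
send_rows:
  rows:
    - [0, 0, 0.4, 0, 0, 0, 40]
    - [0, 0, 0.8, 0, 0, 0, 40]
    - [0, 0, 0.8, 0, 0, 0, 40]
    - [0, 0, 0.8, 0, 0, 0, 40]
    - [0, 0, 0.8, 0, 0, 0, 40]
    - [0, 0, 0.8, 0, 0, 0, 40]
    - [0, 0, 0.8, 0, 0, 0, 40]
    - [0, 0, 0.8, 0, 0, 0, 40]

```text
time: 56.53
eef_pos: [0.6267, -0.1533, 0.1639]
ee_rot: [0.0, -0.0, 1.0, -0.0]
wrist_force: [-1.2, -0.1, -1.5]
grip_width: 0.0544
```

Contact has begun. I settle it a little more, release, and back off upward and away.

Call:
send_rows:
  rows:
    - [0, 0, 0.4, 0, 0, 0, 40]
    - [0, 0, 0.4, 0, 0, 0, 40]
    - [0, 0, 0.4, 0, 0, 0, 48]
    - [0, 0, 0.4, 0, 0, 0, 54]
    - [0, 0, 0.4, 0, 0, 0, 57]
    - [0, 0, 0.4, 0, 0, 0, 61]
    - [0, 0, 0.4, 0, 0, 0, 67]
    - [0, 0, 0.4, 0, 0, 0, 74]

```text
time: 57.2
eef_pos: [0.6271, -0.1534, 0.1633]
ee_rot: [0.0, -0.0, 1.0, -0.001]
wrist_force: [-0.5, 0.4, 0.9]
grip_width: 0.0741
```

Call:
send_rows:
  rows:
    - [0, 0, 0, 0, 0, 0, 80]
    - [0, 0, 0, 0, 0, 0, 85]
    - [0, 0, -8, 0, 0, 0, 85]
    - [0, 0, -20, 0, 0, 0, 85]
    - [0, 0, -40, 0, 0, 0, 85]
    - [0, 0, -60, 0, 0, 0, 85]
    - [0, 0, -80, 0, 0, 0, 85]
    - [0, 0, -90, 0, 0, 0, 85]

```text
time: 57.87
eef_pos: [0.6275, -0.1535, 0.2571]
ee_rot: [0.002, -0.0, 1.0, -0.001]
wrist_force: [0.7, -0.1, 1.0]
grip_width: 0.085
```

Call:
send_rows:
  rows:
    - [20, 12, 0, 0, 0, 0, 85]
    - [50, 32, 0, 0, 0, 0, 85]
    - [80, 52, 0, 0, 0, 0, 85]
    - [110, 72, 0, 0, 0, 0, 85]
    - [140, 92, 0, 0, 0, 0, 85]
    - [170, 112, 0, 0, 0, 0, 85]
    - [195, 130, 0, 0, 0, 0, 85]
    - [220, 145, 0, 0, 0, 0, 85]

```text
time: 58.53
eef_pos: [0.4052, -0.0072, 0.2539]
ee_rot: [0.001, -0.0, 1.0, -0.0]
wrist_force: [0.1, 0.8, 0.1]
grip_width: 0.0851
```

Call:
send_rows:
  rows:
    - [0, 0, 0, 0, 0, 0, 85]
    - [0, 0, 0, 0, 0, 0, 85]
    - [0, 0, 0, 0, 0, 0, 85]
    - [0, 0, 0, 0, 0, 0, 85]
    - [0, 0, 0, 0, 0, 0, 85]
    - [0, 0, 0, 0, 0, 0, 85]
    - [0, 0, 0, 0, 0, 0, 85]
    - [0, 0, 0, 0, 0, 0, 85]

```text
time: 59.2
eef_pos: [0.4069, -0.0085, 0.2528]
ee_rot: [-0.0, 0.0, 1.0, -0.0]
wrist_force: [-0.4, -0.7, -0.5]
grip_width: 0.0854
```

```bash
python3 -c "
from h import *
s=np.ascontiguousarray(cams.read_camera('scene')[:,:,::-1]);t=np.ascontiguousarray(cams.read_camera('top')[:,:,::-1])
cv2.imwrite('pics/s16.png',s);cv2.imwrite('pics/t16.png',t)
z=155
print('exp bottomFL',proj('scene',(.681,-.181,.155)).round(1),'apex front',proj('scene',(.681,-.153,.21)).round(1),'apex back',proj('scene',(.577,-.153,.21)).round(1))
a=np.hstack([crop(s,240,135,90,125,4),cv2.resize(crop(s,410,140,85,80,4),(440,414))[:414]][:1])
b=crop(s,420,150,80,125,4); c=crop(t,150,190,60,60,4)
d=crop(t,318,140,60,65,4)
cv2.imwrite('pics/c16.png',np.hstack([a,b[:500,:200],np.vstack([c,d])[:500,:240]])[:, :800])
print(read_state()['eef_pos'],read_state()['time'])
"
```

```text
exp bottomFL [268.  217.1] apex front [279.5 200.4] apex back [279.2 166.4]
[ 0.40681333 -0.0083793   0.25287357] 59.3
```

View pics/c16.png

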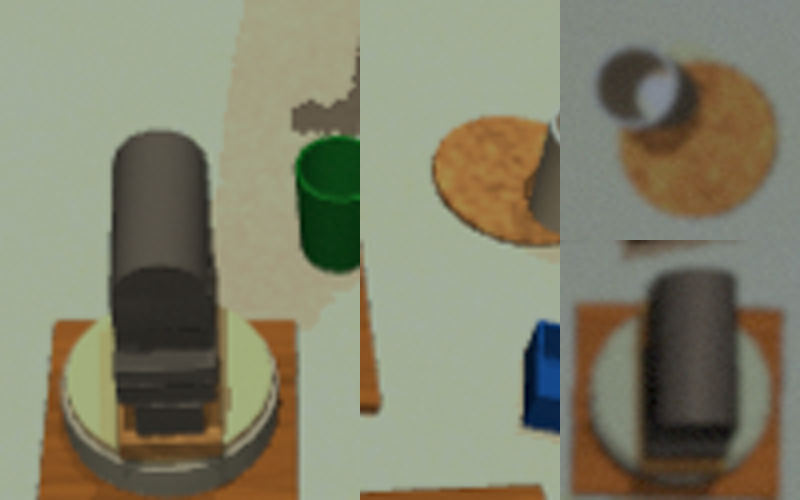

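The pile stands straight and aligned (bullnose at scene (267–293, 168–222)). The cup, however, has been knocked aside toward the far left of the mat (top rim centre about (170,212), was (177,222.6)), so I need to put it back. I locate it numerically.

```bash
python3 -c "
from h import *
p=plane('top',(170,212),.086);print('top rim',p,'before',plane('top',(177,222.6),.086))
s=cv2.imread('pics/s16.png');t=cv2.imread('pics/t16.png')
h=cv2.cvtColor(s,cv2.COLOR_BGR2HSV)
print('exp scene rim',proj('scene',p),'foot',proj('scene',(p[0],p[1],.006)))
m=((h[...,1]<85)&(h[...,2]<150)&(h[...,0]<28)).astype(np.uint8);m[:130]=0;m[230:]=0;m[:,:440]=0;m[:,510:]=0
for c in cv2.findContours(m,0,1)[0]:
    if cv2.contourArea(c)>60:
        print(cv2.boundingRect(c),cv2.contourArea(c),cv2.minAreaRect(c))
        for v in range(cv2.boundingRect(c)[1],sum(cv2.boundingRect(c)[1::2]),3):
            r=np.where(m[v,440:510])[0]; print(v,r.min()+440 if len(r) else None,r.max()+440 if len(r) else None,end=' | ')
"
```

```text
top rim [0.52492015 0.3583795  0.086     ] before [0.49445012 0.33740864 0.086     ]
exp scene rim [475.86851705 180.66605346] foot [467.85589511 200.74817739]
(463, 175, 26, 36) 536.5 ((474.8000793457031, 191.90003967285156), (21.913463592529297, 34.882659912109375), 26.56505012512207)
175 475 478 | 178 470 485 | 181 469 488 | 184 467 488 | 187 466 487 | 190 465 487 | 193 465 486 | 196 464 484 | 199 463 482 | 202 442 481 | 205 445 480 | 208 450 477 |
```

```bash
python3 -c "
from h import *
print(plane('scene',(478,181.7),.086))
t=cv2.imread('pics/t16.png');g=cv2.cvtColor(t,cv2.COLOR_BGR2GRAY).astype(int)
s=cv2.imread('pics/s16.png')
g2=cv2.cvtColor(s,cv2.COLOR_BGR2GRAY).astype(int)
for v in(178,182,186): print(v,g2[v,460:496].tolist())
print('col',g2[168:196,478].tolist())
print('top row',g[212,155:185].tolist()); print('top col',g[198:228,170].tolist())
go(525,361,200,90)"
```

```text
[0.52888033 0.36293799 0.086     ]
178 [163, 163, 167, 167, 167, 166, 166, 167, 165, 146, 98, 107, 109, 113, 114, 116, 117, 116, 116, 116, 114, 113, 111, 109, 103, 100, 135, 159, 166, 166, 166, 167, 166, 167, 166, 167]
182 [114, 116, 121, 121, 121, 122, 108, 94, 155, 136, 107, 111, 113, 114, 115, 115, 116, 114, 113, 112, 111, 109, 106, 103, 101, 97, 93, 89, 81, 103, 167, 166, 166, 167, 167, 166]
186 [122, 123, 123, 126, 126, 111, 62, 65, 67, 79, 113, 152, 135, 122, 116, 116, 114, 112, 110, 109, 106, 103, 100, 95, 92, 86, 81, 75, 74, 120, 169, 168, 166, 166, 166, 165]
col [167, 166, 167, 167, 167, 166, 162, 138, 116, 117, 116, 116, 116, 115, 113, 113, 113, 112, 110, 110, 112, 133, 153, 97, 98, 98, 98, 98]
top row [135, 132, 129, 118, 96, 70, 59, 60, 56, 56, 59, 59, 58, 70, 94, 117, 128, 133, 136, 135, 137, 134, 128, 111, 79, 58, 49, 47, 53, 64]
top col [132, 131, 129, 117, 95, 72, 60, 56, 57, 57, 62, 75, 92, 105, 117, 123, 123, 124, 118, 107, 98, 94, 102, 91, 77, 60, 63, 71, 82, 87]
now [406.8  -8.4 252.9] yaw_y 90.0 q6 -0.19 grip 0.0852 F [ 0.2  0.3 -0.4] t 59.3
 shift [-118.2  369.4   52.6]  turnz -0.0 tilt [-0.    -0.001 -1.   ]
```

Call:
send_rows:
  rows:
    - [-8, 26, 0, 0, 0, 0, 85]
    - [-19, 58, 0, 0, 0, 0, 85]
    - [-30, 91, 0, 0, 0, 0, 85]
    - [-41, 124, 0, 0, 0, 0, 85]
    - [-52, 157, 0, 0, 0, 0, 85]
    - [-63, 190, 0, 0, 0, 0, 85]
    - [-74, 223, 0, 0, 0, 0, 85]
    - [-85, 256, 0, 0, 0, 0, 85]

```text
time: 59.97
eef_pos: [0.4919, 0.2496, 0.2526]
ee_rot: [0.0, -0.0, 1.0, -0.0]
wrist_force: [0.3, 0.1, 0.8]
grip_width: 0.0852
```

Call:
send_rows:
  rows:
    - [-9, 28, 0, 0, 0, 0, 85]
    - [-18, 58, 0, 0, 0, 0, 85]
    - [-27, 86, 10, 0, 0, 0, 85]
    - [-33, 106, 25, 0, 0, 0, 85]
    - [-36, 115, 45, 0, 0, 0, 85]
    - [-36, 116, 70, 0, 0, 0, 85]
    - [-36, 116, 95, 0, 0, 0, 85]
    - [-36, 116, 105, 0, 0, 0, 85]

```text
time: 60.63
eef_pos: [0.5256, 0.3631, 0.1427]
ee_rot: [-0.003, -0.0, 1.0, -0.002]
wrist_force: [0.3, 0.0, -0.6]
grip_width: 0.0847
```

Call:
send_rows:
  rows:
    - [0, 0, 0, 0, 0, 0, 85]
    - [0, 0, 0, 0, 0, 0, 85]
    - [0, 0, 0, 0, 0, 0, 85]
    - [0, 0, 0, 0, 0, 0, 85]
    - [0, 0, 0, 0, 0, 0, 85]
    - [0, 0, 0, 0, 0, 0, 85]
    - [0, 0, 0, 0, 0, 0, 85]
    - [0, 0, 0, 0, 0, 0, 85]

```text
time: 61.3
eef_pos: [0.5278, 0.3638, 0.1483]
ee_rot: [0.0, -0.0, 1.0, -0.0]
wrist_force: [0.4, 0.4, -0.3]
grip_width: 0.0848
```

```bash
python3 -c "
from h import *
go(527.5,363.5,34,90)
s=np.ascontiguousarray(cams.read_camera('scene')[:,:,::-1]);g2=cv2.cvtColor(s,cv2.COLOR_BGR2GRAY).astype(int)
cv2.imwrite('pics/s17.png',s)
print('182',g2[182,460:496].tolist());print('col',g2[168:196,478].tolist())"
```

```text
now [527.8 363.8 148.3] yaw_y 90.0 q6 0.5 grip 0.0848 F [ 0.4  0.4 -0.3] t 61.3
 shift [  0.4  -0.3 114.3]  turnz 0.0 tilt [ 0.001 -0.    -1.   ]
182 [73, 76, 77, 78, 77, 78, 76, 98, 157, 133, 97, 98, 100, 101, 101, 101, 100, 100, 99, 98, 95, 94, 91, 90, 87, 85, 81, 78, 74, 108, 164, 123, 117, 130, 165, 173]
col [132, 118, 120, 119, 121, 118, 118, 114, 101, 101, 101, 101, 100, 99, 99, 98, 97, 97, 96, 96, 98, 126, 157, 100, 102, 103, 102, 102]
```

Call:
send_rows:
  rows:
    - [0, 0, 10, 0, 0, 0, 85]
    - [0, 0, 25, 0, 0, 0, 85]
    - [0, 0, 42, 0, 0, 0, 85]
    - [0, 0, 60, 0, 0, 0, 85]
    - [0, 0, 78, 0, 0, 0, 85]
    - [0, 0, 95, 0, 0, 0, 85]
    - [0, 0, 108, 0, 0, 0, 85]
    - [0, 0, 112, 0, 0, 0, 85]

```text
time: 62.02
eef_pos: [0.5253, 0.3624, 0.0317]
ee_rot: [-0.003, -0.0, 1.0, -0.002]
wrist_force: [0.2, 0.1, -0.4]
grip_width: 0.0848
```

Call:
send_rows:
  rows:
    - [0, 0, 0, 0, 0, 0, 80]
    - [0, 0, 0, 0, 0, 0, 75]
    - [0, 0, 0, 0, 0, 0, 70]
    - [0, 0, 0, 0, 0, 0, 66]
    - [0, 0, 0, 0, 0, 0, 64]
    - [0, 0, 0, 0, 0, 0, 62]
    - [0, 0, 0, 0, 0, 0, 61]
    - [0, 0, 0, 0, 0, 0, 60]

```text
time: 62.68
eef_pos: [0.5286, 0.3645, 0.0375]
ee_rot: [0.001, -0.0, 1.0, 0.001]
wrist_force: [-0.2, 1.9, 4.1]
grip_width: 0.0605
```

Call:
send_rows:
  rows:
    - [0, 0, 0, 0, 0, 0, 59.5]
    - [0, 0, 0, 0, 0, 0, 59]
    - [0, 0, 0, 0, 0, 0, 58.5]
    - [0, 0, 0, 0, 0, 0, 58]
    - [0, 0, 0, 0, 0, 0, 57.5]
    - [0, 0, 0, 0, 0, 0, 57]
    - [0, 0, 0, 0, 0, 0, 57]
    - [0, 0, 0, 0, 0, 0, 57]

```text
time: 63.35
eef_pos: [0.5287, 0.3646, 0.0378]
ee_rot: [0.001, -0.0, 1.0, 0.001]
wrist_force: [-0.3, 1.5, 6.2]
grip_width: 0.0595
```

Call:
send_rows:
  rows:
    - [0, 0, -3, 0, 0, 0, 57]
    - [0, 0, -8, 0, 0, 0, 57]
    - [0, 0, -16, 0, 0, 0, 57]
    - [0, 0, -22, 0, 0, 0, 57]
    - [6, -4, -25, 0, 0, 0, 57]
    - [14, -10, -25, 0, 0, 0, 57]
    - [22, -16, -25, 0, 0, 0, 57]
    - [30, -22, -25, 0, 0, 0, 57]

```text
time: 64.02
eef_pos: [0.4969, 0.341, 0.0609]
ee_rot: [-0.0, -0.0, 1.0, -0.001]
wrist_force: [0.1, 0.1, -0.6]
grip_width: 0.0595
```

Call:
send_rows:
  rows:
    - [1, -1, 0, 0, 0, 0, 57]
    - [1, -1, 0, 0, 0, 0, 57]
    - [1, -1, 0, 0, 0, 0, 57]
    - [1, -1, 0, 0, 0, 0, 57]
    - [1, -1, 0, 0, 0, 0, 57]
    - [1, -1, 0, 0, 0, 0, 57]
    - [1, -1, 0, 0, 0, 0, 57]
    - [1, -1, 0, 0, 0, 0, 57]

```text
time: 64.68
eef_pos: [0.4967, 0.3407, 0.0607]
ee_rot: [-0.0, -0.0, 1.0, -0.0]
wrist_force: [-0.5, -0.2, -1.5]
grip_width: 0.0594
```

```bash
python3 -c "
from h import *
go(497.3,341,37.8,90)"
```

```text
now [496.7 340.7  60.7] yaw_y 90.0 q6 0.49 grip 0.0594 F [-0.5 -0.2 -1.5] t 64.6833
 shift [-0.6  0.3 22.9]  turnz 0.0 tilt [-0.    -0.001 -1.   ]
```

Call:
send_rows:
  rows:
    - [-0.5, 0, 4, 0, 0, 0, 57]
    - [-0.5, 0, 9, 0, 0, 0, 57]
    - [-0.5, 0, 14, 0, 0, 0, 57]
    - [-0.5, 0, 18, 0, 0, 0, 57]
    - [-0.5, 0, 20, 0, 0, 0, 57]
    - [-0.5, 0, 21, 0, 0, 0, 57]
    - [-0.5, 0, 21.5, 0, 0, 0, 57]
    - [-0.5, 0, 21.5, 0, 0, 0, 57]

```text
time: 65.35
eef_pos: [0.4971, 0.3406, 0.0392]
ee_rot: [-0.0, -0.0, 1.0, -0.0]
wrist_force: [-1.0, -0.9, -1.9]
grip_width: 0.0593
```

Call:
send_rows:
  rows:
    - [0, 0, 0.5, 0, 0, 0, 57]
    - [0, 0, 1, 0, 0, 0, 57]
    - [0, 0, 1.5, 0, 0, 0, 57]
    - [0, 0, 1.5, 0, 0, 0, 57]
    - [0, 0, 1.5, 0, 0, 0, 57]
    - [0, 0, 1.5, 0, 0, 0, 57]
    - [0, 0, 1.5, 0, 0, 0, 57]
    - [0, 0, 1.5, 0, 0, 0, 57]

```text
time: 66.02
eef_pos: [0.4972, 0.3407, 0.0378]
ee_rot: [0.0, -0.0, 1.0, -0.0]
wrist_force: [0.1, 0.2, -1.4]
grip_width: 0.0593
```

Call:
send_rows:
  rows:
    - [0, 0, 0.5, 0, 0, 0, 57]
    - [0, 0, 1, 0, 0, 0, 57]
    - [0, 0, 1, 0, 0, 0, 57]
    - [0, 0, 1, 0, 0, 0, 57]
    - [0, 0, 1, 0, 0, 0, 57]
    - [0, 0, 1, 0, 0, 0, 57]
    - [0, 0, 1, 0, 0, 0, 57]
    - [0, 0, 1, 0, 0, 0, 57]

```text
time: 66.68
eef_pos: [0.4975, 0.3407, 0.0377]
ee_rot: [0.001, -0.0, 1.0, -0.0]
wrist_force: [-2.1, -1.3, 5.8]
grip_width: 0.0593
```

Contact. I release, retreat, and measure again.

Call:
send_rows:
  rows:
    - [0, 0, 0, 0, 0, 0, 58]
    - [0, 0, 0, 0, 0, 0, 60]
    - [0, 0, 0, 0, 0, 0, 64]
    - [0, 0, 0, 0, 0, 0, 70]
    - [0, 0, 0, 0, 0, 0, 76]
    - [0, 0, 0, 0, 0, 0, 82]
    - [0, 0, 0, 0, 0, 0, 85]
    - [0, 0, 0, 0, 0, 0, 85]

```text
time: 67.35
eef_pos: [0.497, 0.3406, 0.0364]
ee_rot: [-0.0, -0.0, 1.0, -0.0]
wrist_force: [-0.2, -0.7, 0.0]
grip_width: 0.0851
```

Call:
send_rows:
  rows:
    - [0, 0, -8, 0, 0, 0, 85]
    - [0, 0, -20, 0, 0, 0, 85]
    - [0, 0, -40, 0, 0, 0, 85]
    - [0, 0, -65, 0, 0, 0, 85]
    - [0, 0, -95, 0, 0, 0, 85]
    - [0, 0, -130, 0, 0, 0, 85]
    - [0, 0, -160, 0, 0, 0, 85]
    - [0, 0, -185, 0, 0, 0, 85]

```text
time: 68.02
eef_pos: [0.4978, 0.3412, 0.2266]
ee_rot: [0.002, -0.0, 1.0, 0.001]
wrist_force: [-0.3, 0.8, -0.3]
grip_width: 0.0845
```

Call:
send_rows:
  rows:
    - [10, -30, 0, 0, 0, 0, 85]
    - [20, -60, 0, 0, 0, 0, 85]
    - [30, -95, 0, 0, 0, 0, 85]
    - [40, -130, 0, 0, 0, 0, 85]
    - [50, -165, 0, 0, 0, 0, 85]
    - [60, -200, 0, 0, 0, 0, 85]
    - [70, -235, 0, 0, 0, 0, 85]
    - [80, -265, 0, 0, 0, 0, 85]

```text
time: 68.68
eef_pos: [0.4167, 0.074, 0.2237]
ee_rot: [0.001, -0.0, 1.0, -0.001]
wrist_force: [0.7, -0.6, -0.9]
grip_width: 0.0848
```

Call:
send_rows:
  rows:
    - [0, 0, 0, 0, 0, 0, 85]
    - [0, 0, 0, 0, 0, 0, 85]
    - [0, 0, 0, 0, 0, 0, 85]
    - [0, 0, 0, 0, 0, 0, 85]
    - [0, 0, 0, 0, 0, 0, 85]
    - [0, 0, 0, 0, 0, 0, 85]
    - [0, 0, 0, 0, 0, 0, 85]
    - [0, 0, 0, 0, 0, 0, 85]

```text
time: 69.35
eef_pos: [0.4172, 0.0763, 0.2218]
ee_rot: [-0.0, -0.001, 1.0, -0.0]
wrist_force: [0.1, -0.2, -0.1]
grip_width: 0.0847
```

```bash
python3 -c "
from h import *
s=np.ascontiguousarray(cams.read_camera('scene')[:,:,::-1]);t=np.ascontiguousarray(cams.read_camera('top')[:,:,::-1])
cv2.imwrite('pics/s18.png',s);cv2.imwrite('pics/t18.png',t)
g=cv2.cvtColor(s,cv2.COLOR_BGR2GRAY).astype(int);gt=cv2.cvtColor(t,cv2.COLOR_BGR2GRAY).astype(int)
print('exp',proj('scene',(.497,.341,.086)),proj('top',(.497,.341,.086)))
for v in(172,174,176): print(v,g[v,448:486].tolist())
for u in (465,467): print('col',u,g[160:190,u].tolist())
print('top row',gt[222,158:198].tolist());print('top col',gt[204:244,177].tolist())
# pile unchanged since last view?
a=cv2.imread('pics/s16.png');d=cv2.absdiff(a,s)[150:265,245:318].max(2);print('pile diff',d.max(),(d>40).sum())
d=cv2.absdiff(cv2.imread('pics/scene0.png'),s).max(2)
for n,(u,v,r) in dict(jar=(400,205,30),tin=(342,224,12),green=(325,186,14),tea=(276,290,25),sjar=(207,262,15),scoop=(495,247,35),straw=(322,284,15),bowl=(168,164,22)).items(): print(n,(d[v-r:v+r,u-r:u+r]>60).sum())
print(read_state()['eef_pos'],read_state()['time'])
"
```

```text
exp [466.49629002 173.32310889] [175.76487931 221.71578577]
172 [168, 168, 169, 169, 169, 169, 161, 141, 159, 110, 104, 109, 112, 114, 115, 117, 117, 117, 117, 116, 114, 113, 110, 108, 104, 102, 95, 96, 138, 170, 169, 169, 168, 168, 169, 168, 169, 169]
174 [169, 169, 169, 169, 169, 169, 154, 104, 151, 137, 108, 110, 114, 115, 115, 116, 117, 115, 115, 113, 112, 110, 107, 105, 101, 98, 93, 89, 94, 133, 170, 167, 168, 168, 169, 168, 168, 168]
176 [170, 169, 169, 169, 168, 163, 128, 63, 93, 146, 141, 118, 115, 116, 117, 117, 116, 116, 114, 113, 110, 107, 104, 101, 97, 92, 88, 83, 76, 106, 169, 161, 168, 167, 168, 168, 167, 169]
col 465 [169, 169, 168, 168, 168, 168, 163, 135, 119, 119, 118, 117, 117, 117, 115, 116, 116, 115, 114, 114, 126, 145, 104, 98, 98, 99, 99, 99, 98, 99]
col 467 [169, 168, 168, 168, 169, 169, 168, 154, 118, 118, 118, 116, 116, 114, 113, 113, 113, 112, 111, 110, 112, 131, 139, 100, 99, 99, 99, 99, 99, 98]
top row [135, 133, 131, 136, 136, 132, 128, 125, 110, 90, 69, 59, 56, 58, 61, 54, 56, 63, 82, 104, 126, 134, 136, 136, 135, 136, 135, 132, 117, 91, 61, 50, 49, 55, 71, 80, 87, 91, 92, 97]
top col [133, 131, 122, 111, 105, 103, 105, 110, 103, 77, 64, 62, 58, 60, 60, 65, 79, 92, 104, 112, 112, 112, 107, 99, 84, 77, 85, 99, 99, 84, 76, 69, 77, 87, 97, 98, 103, 106, 112, 120]
pile diff 87 35
jar 138
tin 0
green 0
tea 0
sjar 0
scoop 0
straw 0
bowl 0
[0.41714426 0.07604788 0.22182059] 69.45
```

```bash
python3 -c "
from h import *
s0,s1,a=[cv2.imread(f'pics/{n}.png') for n in('scene0','s18','s16')]
red=lambda im:np.argwhere((im[...,2]>130)&(im[...,1]<60)&(im[...,0]<60))[:]
for im in(s0,s1): p=red(im);p=p[(abs(p[:,1]-400)<25)&(abs(p[:,0]-190)<25)];print('lid',p.mean(0).round(2),len(p))
d=cv2.absdiff(a,s1).max(2);p=np.argwhere(d[150:265,245:318]>40);print('pile diff rows/cols',p.min(0)+[150,245],p.max(0)+[150,245],np.median(p,0)+[150,245])
g=cv2.cvtColor(s1,cv2.COLOR_BGR2GRAY).astype(int);b=cv2.cvtColor(a,cv2.COLOR_BGR2GRAY).astype(int)
print('pile body diff',abs(g-b)[165:250,266:294].max())
print('apex front exp',proj('scene',(.681,-.153,.21)).round(1), g[194:208,280].tolist(), 'back exp',proj('scene',(.577,-.153,.21)).round(1), g[160:174,280].tolist())
"
```

```text
lid [184.76 401.91] 428
lid [184.84 401.99] 424
pile diff rows/cols [160 313] [168 317] [164. 315.]
pile body diff 13
apex front exp [279.5 200.4] [84, 83, 84, 84, 83, 83, 80, 63, 43, 44, 44, 44, 43, 44] back exp [279.2 166.4] [169, 169, 170, 170, 169, 170, 165, 137, 85, 85, 85, 85, 84, 85]
```

```bash
python3 -c "
from workcell import arm
print(arm.hand_in())"
```

```text
the job is handed in; nothing more can be done
None
```

The job is done and handed in at about 69 s of the 210 s allowed. The second cheese is under weight, and the mate cup stands upright on the cork mat.

**What I did:**
- **Cup:** I moved it off the cheese to the middle of the mat. It was later knocked about 38 mm aside while I was working elsewhere, so I gripped it again and put it back.
- **Pile:** The pine board lies flat on the cheese. On it, from the bottom up, are nosed, wedge_long, wedge_short turned end for end so the slopes cancel, and bullnose. Skewed was not there.

**Last checks:**
- **Pile level:** The level top of the wedge pair and the bullnose edges matched their predicted image positions to within 1 px. The pile did not change between the last two pictures.
- **Centring:** The board was within about 1 mm of the cheese centre, and nosed within 1–4 mm of the board centre, depending on the camera. I commanded the wedges and bullnose to within a millimetre or two of the same centre.
- **Cup:** It is within about 2–3 mm of the mat centre.
- **Other things:** The jar lid and the bystanders I compared had not moved.

**Less certain:**
- **Camera disagreement:** The two cameras differ by 3–5 mm in x.
- **Bullnose:** It sat about 3 mm off in the grip, so I corrected for that.
- **Grip on the cup:** I kept it light by closing only about 2 mm past contact, but the force itself could not be read. The interface fixes it at half the maximum, so at most 60 N.

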